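Set up the surface plate for scribing a shaft

ROBOT

A 7-joint arm with a two-finger parallel gripper is mounted at the origin on the work surface. World frame = base frame: x ahead of the robot, y to its left, z up, the work surface at z = 0. Lengths are in m, angles in rad, forces in N, time in s.
With the tool pointing down it reaches from about 0.425 to 0.825 m from the base axis. Payload 3.6 kg.
Tool frame: the origin (TCP) lies at the very end of the fingers, on their centre line; the grasp point (between the pads) lies 19 mm behind it; z points along the fingers, y is the direction in which the jaws open and shut (so a half turn about z gives the same grasp; the last joint's range is limited). The gripper opens to 93 mm and grips with 3 to 60 N. Pads are 15 mm wide; open, the fingers measure 128 mm over their backs; the gripper's body (75 mm by 188 mm) begins 65 mm behind the grasp point.
Start: joints at [1.185, 0.615, -0.013, 1.423, 0.008, 1.103, -0.04], TCP at [0.229, -0.608, 0.219] pointing down, gripper open.
Joint ranges: [-3.12, 3.12], [-0.3, 2.06], [-1.34, 1.32], [0.26, 2.42], [-1.36, 4.5], [0.01, 1.98], [-2.84, 2.84]. Speed limits (rad/s): [2.79, 2.79, 3.14, 3.14, 3.14, 3.14, 3.14].

INTERFACE

Orientations are given as a unit quaternion [w, x, y, z].
In Python, from plant import bot gives the robot as it stands.
- The arm moves only by the tool arm_command, never from a script. Its argument "rows" is a list that holds one entry, the list of rows, each a list of 6 numbers: the shift along the tool's x, y, z in mm, then the turn, a rotation vector about the tool's x, y, z in degrees. In form: [[[x, y, z, wx, wy, wz], ...]]. A call has 1 to 8 rows; each row is the pose to reach, as a shift and turn from the pose commanded when the call began, along the tool's axes at that moment; what a row does not reach only later rows make up. A row lasts 1/8 s, in which the tool goes at most 62.5 mm and 10.7 degrees, less where a joint would pass 70% of its speed; a pose out of reach is approached as far as the arm can. A call with a gripper value outside its range is refused whole. "claw" is the gripper's target within -1 to 1 (fully open at 1, half-way at 0, shut at -1), set as the call begins (left out, the last holds). The fingers move at their own pace and stop on an object; "newtons" is the grip in N (left out, the last holds). Time passes only in rows, so rows that repeat a pose let the fingers close. It gives the time, the measured TCP pose, the force and the opening at its end, in the units of the state.
- bot.get_obs(): the state, without advancing time (a new reading comes with each control period).
- bot.capture(name): name is "scene" or "side" or "wrist"; returns a dict with "img" (480x640x3 uint8, blue, green, red), "fx", "fy", "cx", "cy" (pixels), "k1" (the pictures are not rectified: a ray, as slopes to the right and down, at radius r is drawn at 1 + k1 r^2 times it, then the intrinsics apply), "position" and "orientation" of the camera in the world; the wrist camera has in their place "mount" (4x4, takes a point from camera to tool coordinates, whose origin is the TCP and whose axes are the flange's). Camera axes: x right, y down, z forward; pixel columns grow to the right and rows downward; lengths in m; the calibration is good to about 2 mm. A picture is of the moment at which its call begins: read the wrist's pose just before it. There is no depth.
- bot.finish_job(): hands the job in, once; it reports no verdict.
The state is a dict: "clock": time; "joint_pos": joint angles; "qvel": joint speeds; "joint_torque": joint torques, N m; "eef_pos": TCP position; "tcp_rot": TCP orientation; "ft_force": force on the tool from outside, world axes, zero at the start; "torque": the same for the moment, N m; "finger_gap": opening from 0.0 (shut) to 1.0 (fully open).
Only numpy, scipy, OpenCV 4.12 (cv2) and the standard library are available. Lean on these libraries where they do the work, as an engineer would, in place of code of your own. Each camera call takes 0.05 s, during which the arm holds its last target.

TASK

Set up the granite plate for scribing the keyway line on the stepped shaft: leave the V-block that stands on it where it is, stand the other one in line with it on the side where the round drip tray lies, with about 40 mm clear between them, and lay the shaft in both Vees, its thick part evenly over the two blocks and its thin end out towards that side. Then stand the surface gauge on the plate behind the thin end (the side away from the robot), its scriber pointing squarely across at the middle of the thin end from about 10 mm off, not touching. One of the two identical marking-blue tins is full and the other nearly empty: feel their weight and stand the full one in the drip tray, keeping both tins upright and leaving the empty one standing on the bench.

Things in the scene. Friction and masses are not known exactly. Their poses are not given: they have to be found in the camera images.
- plate: Fixed black granite surface plate, 200 (x) by 300 (y) by 50 mm high. Origin at the centre of its underside; z up; its x points away from the robot (within about 10 degrees), y along its long side to the robot's left. Its top is 50 mm above the bench.
- vblock_standing: Steel V-block already standing loose on the plate, near the middle of its long side, a little towards the robot; 380 g. 30 mm long (x, along the groove), 46 wide (y), 40 high; 90 degree Vee along x, 30 mm wide at the top, 15 deep; a seated 25 mm bar has its axis 42.7 mm above the underside. Origin: centre of the underside. x lies along the plate's long side (within 5 degrees), either way.
- vblock_loose: The twin of that V-block (same sizes, axes and origin, 380 g), standing upright on the bench beside the plate at the start, turned anyhow.
- shaft: Loose lying stepped steel shaft, 135 mm long, 450 g: dark thick part 25 mm in diameter, 105 mm long; bright thin end 16 mm in diameter, 30 mm long. Origin on its axis, halfway along; x runs along the axis to the thin end: thick part x = -67.5 to +37.5 mm (middle -15), thin end +37.5 to +67.5 (middle +52.5), centre of mass -8. It may roll, so its y and z mean nothing.
- gauge: Surface gauge, 550 g: dark iron base 60 (x) by 50 (y) by 26 mm high, on its centre an upright bright square post, 12 by 12 mm, top 150 mm above the underside, free to grip above 60 mm. A thin scriber in a brass clamp (38-51 mm high, out to y = +26) points along +x: point at x = +60, y = 0, 42.7 mm above the underside; tail to x = -34. Origin: centre of the underside, below the post; z up.
- tin_1: One of two identical closed round tins of marking blue, metal with a blue band and blue lid, 60 mm in diameter and 70 mm high (the lid is 58 mm wide over the top 10 mm). Origin at the centre of its underside. One tin is full (about 400 g), the other nearly empty (about 80 g); only lifting tells which.
- tin_2: The other of the two identical tins, same sizes and origin.
- tray: Fixed round metal drip tray on the bench to the left or to the right of the plate, 88 mm in diameter over its rim, rim 7 mm high, about 80 mm inside at its floor, which is 3 mm above the bench. Origin at the centre of its underside.
Not all that is in view belongs to the job. There is more than one size of the gauge; the job needs the smallest.

How it is judged:
By the outcome, as a careful person would: the job done as asked, in the order asked, and still so for the second after the job is handed in, with the robot touching nothing.
It also fails if it takes over 147 s, if anything falls off the work surface, if the arm or the gripper's body presses on something with over 40 N, if the wrist force passes 120 N, or if a joint passes its speed limit or range.

## Working session

There is one attempt and no reset: what is moved stays moved. The work goes in short steps, Python scripts to look and compute and a tool call to move; the robot and the scene stay as the last step left them, time stands still between calls to the robot, and variables do not carry over. Pictures are saved under pics/ and viewed, and the job is handed in when it is done.

Besides the shell and the picture viewer there is one more tool, called after "Call:" as name(argument=value, ...), one argument or row to a line, values as JSON. arm_command: Moves the arm, as the interface text tells. Its arguments: {"type":"object","properties":{"rows":{"type":"array","items":{"type":"array","items":{"type":"array","items":{"type":"number"}}}},"claw":{"type":"number"},"newtons":{"type":"number"}},"required":["rows"]}

```bash
ls; mkdir -p pics; python3 - <<'E'
from plant import bot
import cv2
o=bot.get_obs()
for k,v in o.items(): print(k,v)
for n in ["scene","side","wrist"]:
    c=bot.capture(n); cv2.imwrite(f"pics/{n}0.png",c["img"])
    print(n,{k:v for k,v in c.items() if k!="img"})
E
```

```text
pics
clock 0.0
joint_pos [ 1.18453118  0.61591896 -0.01263828  1.42486619  0.00809757  1.1034154
 -0.04037108]
qvel [-0.00038944  0.00134262 -0.00026    -0.00119238  0.00027155  0.00113471
  0.00038294]
joint_torque [-5.00772167e-04 -4.58939874e+01  2.09350060e-01 -1.65745819e+01
 -6.09582709e-02  2.05056433e-02  2.34327454e-04]
eef_pos [ 0.22857901 -0.60764315  0.21749213]
tcp_rot [-1.25634130e-03  9.83853882e-01  1.78968999e-01 -2.39659731e-04]
ft_force [ 0.33339159  0.05031357 -0.26988985]
torque [ 0.00873325 -0.01446563  0.07404691]
finger_gap 0.9998649438341527
scene {'fx': 455.9766661368029, 'fy': 455.9766661368029, 'cx': 322.4661681153217, 'cy': 244.20274649997106, 'k1': -0.005767513251456429, 'position': array([ 0.94064263, -0.48676177,  0.57222656]), 'orientation': array([-0.41356652,  0.81608368,  0.36475659, -0.17298203])}
side {'fx': 493.2220486759624, 'fy': 493.2220486759624, 'cx': 321.85159397290795, 'cy': 237.57417893725815, 'k1': -0.024479552967148693, 'position': array([0.1261884 , 0.68480169, 0.54516325]), 'orientation': array([ 0.10846799, -0.17169675,  0.8585734 , -0.47075114])}
wrist {'fx': 363.6367619851779, 'fy': 363.6367619851779, 'cx': 315.01044354579415, 'cy': 237.9472023505371, 'k1': -0.0029278157652997535, 'mount': array([[-1.12835725e-04, -9.65844708e-01, -2.59121568e-01,
         7.11631916e-02],
       [ 9.99999798e-01, -2.71253514e-04,  5.75610399e-04,
        -1.22142410e-04],
       [-6.26237894e-04, -2.59121450e-01,  9.65844543e-01,
        -1.67229408e-01],
       [ 0.00000000e+00,  0.00000000e+00,  0.00000000e+00,
         1.00000000e+00]])}
```

View pics/scene0.png

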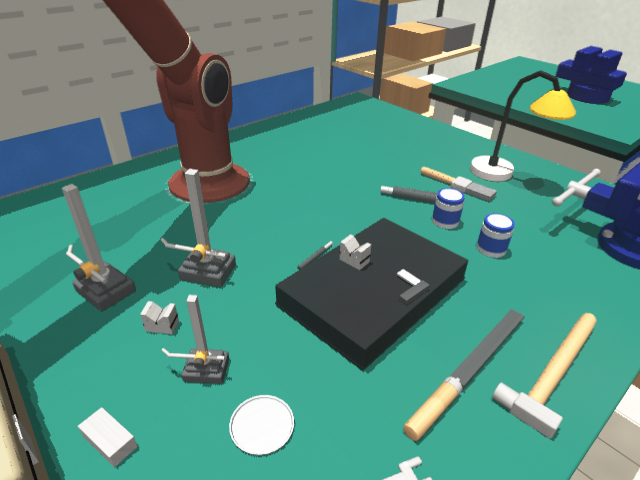

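View pics/side0.png

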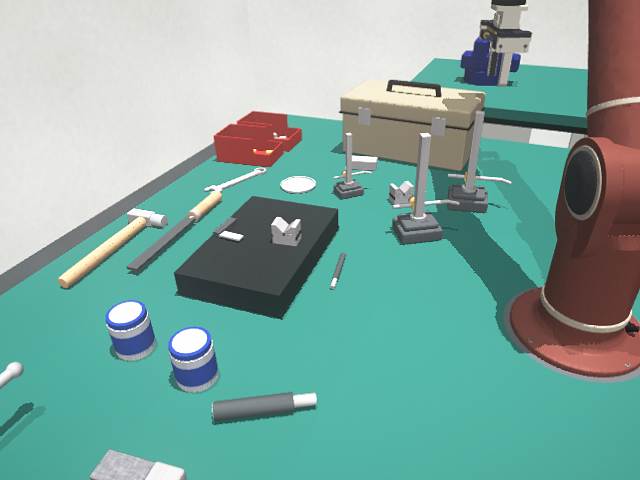

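View pics/wrist0.png

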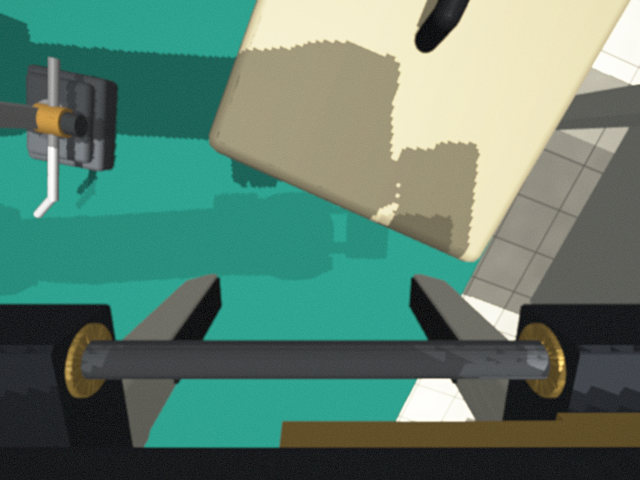

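```bash
cat > h.py <<'E'
import numpy as np, cv2
from scipy.spatial.transform import Rotation as R
from plant import bot
def q2R(q): return R.from_quat([q[1],q[2],q[3],q[0]]).as_matrix()
def cam(name):
    o=bot.get_obs(); c=bot.capture(name)
    if name=="wrist":
        T=np.eye(4);T[:3,:3]=q2R(o["tcp_rot"]);T[:3,3]=o["eef_pos"]
        M=T@c["mount"]; c["Rm"]=M[:3,:3];c["p"]=M[:3,3]
    else: c["Rm"]=q2R(c["orientation"]);c["p"]=np.array(c["position"])
    return c
def ray(c,u,v):
    d=np.array([(u-c["cx"])/c["fx"],(v-c["cy"])/c["fy"]]); s=d.copy()
    for _ in range(10): s=d/(1+c["k1"]*(s@s))
    return c["Rm"]@np.array([s[0],s[1],1.])
def onz(c,u,v,z):
    r=ray(c,u,v); return c["p"]+r*(z-c["p"][2])/r[2]
def proj(c,P):
    x=c["Rm"].T@(np.asarray(P)-c["p"]); s=x[:2]/x[2]; d=s*(1+c["k1"]*(s@s))
    return d*[c["fx"],c["fy"]]+[c["cx"],c["cy"]]
def tri(c1,p1,c2,p2):
    A=[];b=[]
    for c,p in((c1,p1),(c2,p2)):
        r=ray(c,*p);r/=np.linalg.norm(r);M=np.eye(3)-np.outer(r,r);A.append(M);b.append(M@c["p"])
    A=np.vstack(A);b=np.hstack(b);x,res,_,_=np.linalg.lstsq(A,b,rcond=None);return x,np.sqrt(res)
def yawR(deg): # tool down, tool x at yaw deg
    a=np.radians(deg);c,s=np.cos(a),np.sin(a)
    return np.array([[c,s,0],[s,-c,0],[0,0,-1.]])
def plan(x,y,z,yaw=None,frm=None):
    """shift(mm)/turn(deg) in tool axes from current pose (or frm=(x,y,z,yaw))"""
    if frm is None:
        o=bot.get_obs();p=o["eef_pos"];Rt=q2R(o["tcp_rot"])
    else: p=np.array(frm[:3]);Rt=yawR(frm[3])
    d=Rt.T@(np.array([x,y,z])-p)*1000
    w=np.zeros(3) if yaw is None else np.degrees(R.from_matrix(Rt.T@yawR(yaw)).as_rotvec())
    print("shift",d.round(1),"turn",w.round(1))
def st():
    o=bot.get_obs();Rt=q2R(o["tcp_rot"])
    print("t",round(o["clock"],2),"p",(o["eef_pos"]*1000).round(1),"yaw",round(np.degrees(np.arctan2(Rt[1,0],Rt[0,0])),2),"tilt",np.degrees(Rt[:2,2]).round(2),"F",np.round(o["ft_force"],2),"gap",round(o["finger_gap"]*93,1),"j",np.round(o["joint_pos"],2))
def crop(c,u,v,w,h,k,name):
    im=c["img"][v:v+h,u:u+w]; im=cv2.resize(im,None,fx=k,fy=k,interpolation=cv2.INTER_CUBIC)
    for i in range(0,w,20):
        cv2.putText(im,str(u+i),(i*k,8),0,.3,(0,0,255),1); cv2.line(im,(i*k,10),(i*k,16),(0,0,255),1)
    for i in range(0,h,20):
        cv2.putText(im,str(v+i),(0,i*k+4),0,.3,(0,0,255),1); cv2.line(im,(22,i*k),(28,i*k),(0,0,255),1)
    cv2.imwrite("pics/"+name,im)
E
python3 - <<'E'
from h import *
s=cam("scene");d=cam("side")
crop(s,70,160,200,140,4,"s1.png"); crop(s,120,280,200,150,4,"s2.png")
crop(s,270,200,200,150,4,"s3.png"); crop(s,370,170,160,100,5,"s4.png")
crop(d,170,170,180,140,4,"d1.png"); crop(d,100,290,230,140,3,"d2.png"); crop(d,270,120,200,120,4,"d3.png")
for n,uv in dict(gauge=(205,378),vl=(160,330),tray=(262,424)).items(): print(n,onz(s,*uv,0))
E
```

```text
gauge [ 0.51404573 -0.32066917  0.        ]
vl [ 0.38100485 -0.32652086  0.        ]
tray [ 0.63171529 -0.30194252  0.        ]
```

View pics/s2.png

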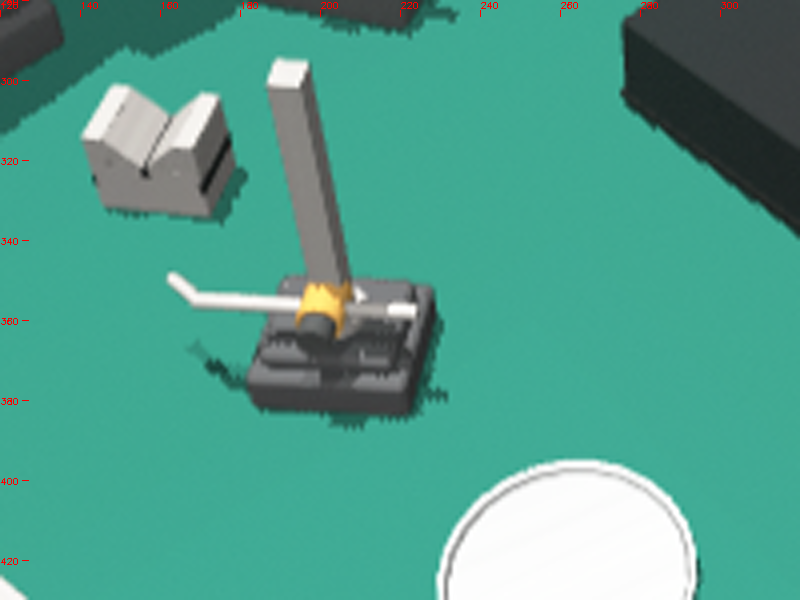

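View pics/s3.png

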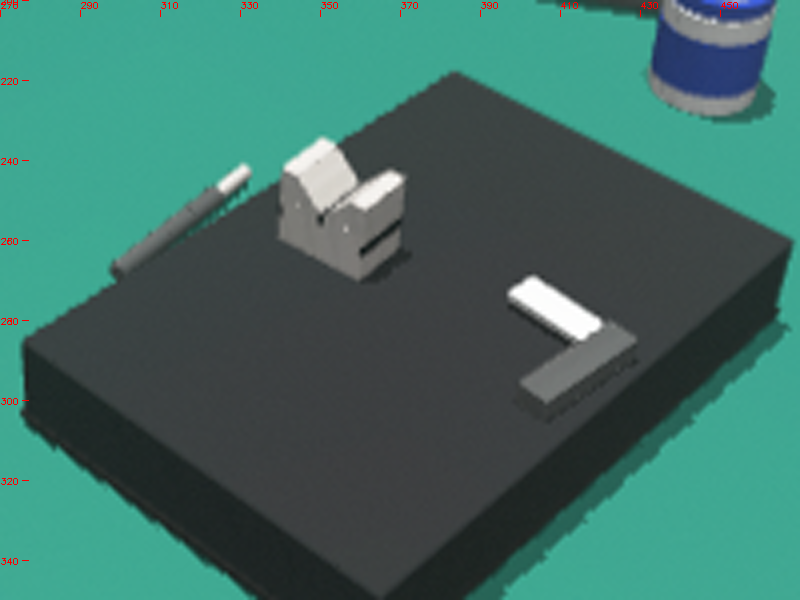

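View pics/s4.png

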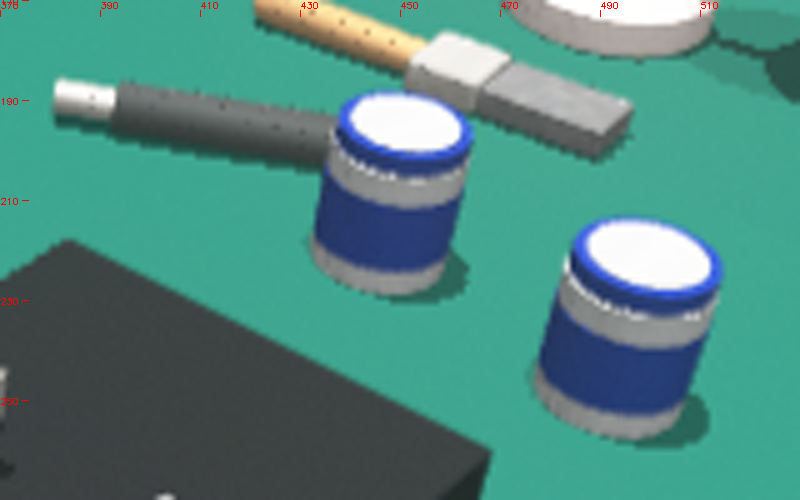

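View pics/d1.png

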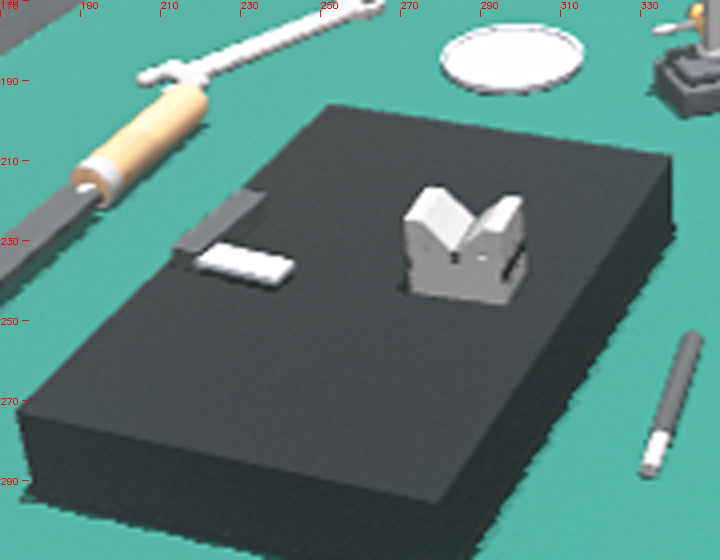

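View pics/d2.png

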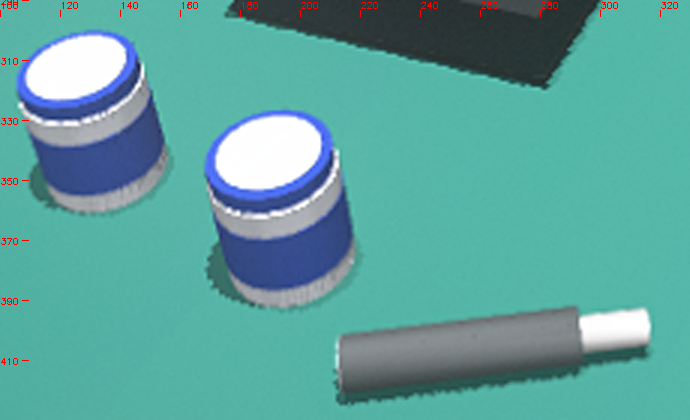

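View pics/d3.png

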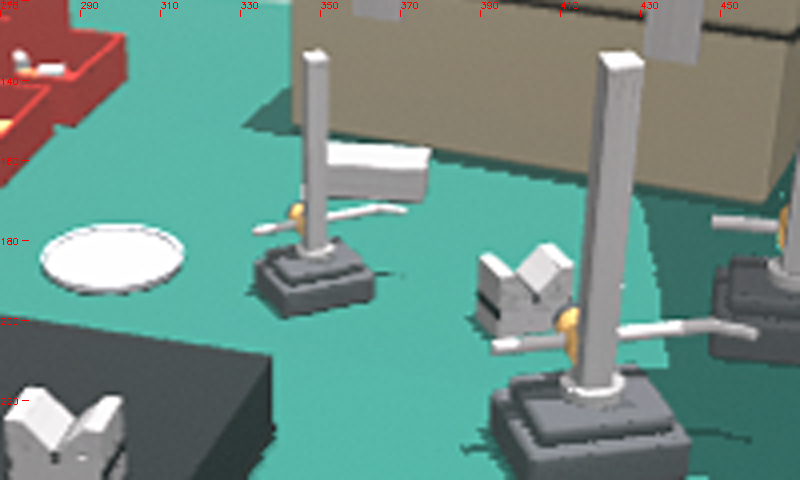

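```bash
python3 - <<'E'
from h import *
s=cam("scene");d=cam("side")
f=lambda x,y:(x/4+120,y/4+280)
P=lambda n,x:print(n,(x*1000).round(1))
def p2(n,a,b): x,r=tri(s,a,d,b);print(n,(x*1000).round(1),r)
p2("gtop",f(289,73),(349,134)); p2("gtip",f(172,276),(371.3,172.5)); p2("gtail",f(413,311),(333.5,177.8))
for q in [(82,138),(112,85),(193,150),(218,97)]: P("vl",onz(s,*f(*q),.04))
for q in [(437,578),(580,460),(697,570)]: P("tray rim",onz(s,*f(*q),.007))
g=lambda x,y:(x/4+270,y/4+200)
for q in [(22,342),(457,70),(792,240),(382,598)]: P("plate",onz(s,*g(*q),.05))
for q in [(284,168),(323,138),(360,210),(404,176)]: P("vs",onz(s,*g(*q),.09))
for q in [(510,293),(532,276),(585,340),(636,340),(521,385),(546,403),(612,320)]: P("sq",onz(s,*g(*q),.055))
e=lambda x,y:(x/3+100,y/3+290)
k=lambda x,y:(x/4+170,y/4+170)
for q in [(330,105),(672,156),(438,502),(17,410)]: P("plate side",onz(d,*k(*q),.05))
for q in [(77,67),(268,154)]: P("tin",onz(d,*e(*q),.07))
h=lambda x,y:(x/5+370,y/5+170)
for q in [(405,127),(652,255)]: P("tin sc",onz(s,*h(*q),.07))
for q in [(338,360),(578,325),(650,325)]: P("shaft",onz(d,*e(*q),.0125))
E
```

```text
gtop [ 501.5 -310.4  148.9] [0.00118543]
gtip [ 459.6 -352.7   42.8] [0.00086288]
gtail [ 533.1 -294.9   42.9] [0.00060872]
vl [ 369.  -345.7   40. ]
vl [ 348.3 -323.2   40. ]
vl [ 404.1 -315.6   40. ]
vl [ 383.4 -293.8   40. ]
tray rim [ 606.8 -337.6    7. ]
tray rim [ 601.5 -273.9    7. ]
tray rim [ 662.8 -270.2    7. ]
plate [ 465.1 -147.3   50. ]
plate [446.4 152.9  50. ]
plate [643.1 163.   50. ]
plate [ 662.7 -133.8   50. ]
vs [486.5 -14.9  90. ]
vs [481.7  14.7  90. ]
vs [530.  -11.3  90. ]
vs [525.8  21.3  90. ]
sq [584.9  30.   55. ]
sq [583.8  46.4  55. ]
sq [626.1  30.4  55. ]
sq [640.5  46.8  55. ]
sq [626.1 -11.9  55. ]
sq [639.7 -12.4  55. ]
sq [625.7  49.5  55. ]
plate side [ 658.3 -132.    50. ]
plate side [ 462.1 -145.1   50. ]
plate side [443.5 151.9  50. ]
plate side [641.3 163.6  50. ]
tin [625.4 293.8  70. ]
tin [499.9 308.   70. ]
tin sc [502.3 305.   70. ]
tin sc [626.5 296.4  70. ]
shaft [439.  356.6  12.5]
shaft [349.9 299.3  12.5]
shaft [320.1 287.1  12.5]
```

```bash
python3 - <<'E'
from h import *
s=cam("scene");d=cam("side")
def p2(n,a,b): x,r=tri(s,a,d,b);print(n,(x*1000).round(1),r)
p2("B top",(193,174),(425,137)); p2("C top",(72,190),(476,114))
print("B base",onz(s,207,270,.02),"C base",onz(s,104,288,.02))
print("B tip",onz(s,164,240,.05),"C tip", onz(s,69,249,.06))
c=cam("wrist"); cv2.imwrite("pics/x.png",s["img"])
# block at 108,435
print(onz(s,108,435,.02), "toolbox side", onz(d,343,130,0))
plan(.430,-.330,.20,-136)
plan(.500,-.40,.27,-45); 
plan(.390,-.28,.27,136-90-90)
plan(.390,-.28,.27,-136+180)
E
```

```text
B top [ 304.3 -186.5  211.4] [0.0008878]
C top [ 235.9 -354.1  212.3] [0.00182934]
B base [ 0.31953754 -0.19752111  0.02      ] C base [ 0.2435871  -0.36021044  0.02      ]
B tip [ 0.22155833 -0.2283459   0.05      ] C tip [ 0.14851129 -0.37600318  0.06      ]
[ 0.52371929 -0.46546803  0.02      ] toolbox side [ 0.67281863 -0.71350457  0.        ]
shift [ 286.2 -189.7   18.6] turn [ -0.    0.  156.6]
shift [327.1 -99.5 -51.4] turn [-0.   0.  65.6]
shift [ 266.4 -250.6  -51.4] turn [-0.   0.  64.6]
shift [ 266.4 -250.6  -51.4] turn [ -0.   -0.  -23.4]
```

Call:
arm_command(
  rows=[
    [[239,-217,0,0,0,-80],[239,-217,0,0,0,-80],[239,-217,0,0,0,-80],[239,-217,0,0,0,-80],[239,-217,0,0,0,-80],[239,-217,0,0,0,-80],[239,-217,0,0,0,-80],[239,-217,0,0,0,-80]],
  ],
)

```text
clock: 1.5
eef_pos: [0.3763, -0.321, 0.2189]
tcp_rot: [0.0, 0.637, 0.771, -0.0]
ft_force: [0.1, 0.1, -0.1]
finger_gap: 1.002
```

Call:
arm_command(
  rows=[
    [[0,0,0,0,0,-31],[0,0,0,0,0,-31],[0,0,0,0,0,-31],[0,0,0,0,0,-31]],
  ],
)

```text
clock: 2.0
eef_pos: [0.376, -0.3213, 0.2187]
tcp_rot: [0.0, 0.411, 0.912, 0.0]
ft_force: [0.5, 0.2, 0.0]
finger_gap: 1.001
```

```bash
python3 - <<'E'
from h import *
st();c=cam("wrist");cv2.imwrite("pics/w1.png",c["img"]);st()
print(proj(c,[.376,-.320,.04]))
E
```

```text
t 2.0 p [ 376.  -321.3  218.7] yaw 131.48 tilt [0.02 0.01] F [0.48 0.16 0.02] gap 93.1 j [ 1.06  0.42 -0.56  1.85  0.27  0.94  1.1 ]
t 2.05 p [ 376.  -321.3  218.7] yaw 131.43 tilt [0.01 0.  ] F [-0.91  0.02  0.46] gap 93.0 j [ 1.06  0.42 -0.56  1.85  0.27  0.94  1.1 ]
[316.32712439 215.8516159 ]
```

View pics/w1.png

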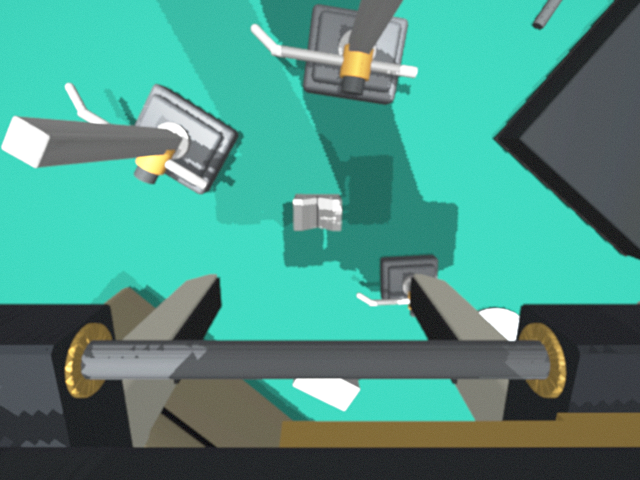

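```bash
cat >> h.py <<'E'
def greymask(c,box,lo=70):
    u,v,w,h=box; im=c["img"][v:v+h,u:u+w]; hsv=cv2.cvtColor(im,cv2.COLOR_BGR2HSV)
    return ((hsv[...,1]<60)&(hsv[...,2]>lo)).astype(np.uint8)
def rect(c,box,z,lo=70):
    m=greymask(c,box,lo); cs,_=cv2.findContours(m,cv2.RETR_EXTERNAL,cv2.CHAIN_APPROX_NONE)
    k=max(cs,key=cv2.contourArea)[:,0,:]+np.array(box[:2]); W=np.array([onz(c,*p,z)[:2]*1000 for p in k],np.float32)
    r=cv2.minAreaRect(W); print("center",np.round(r[0],1),"size",np.round(r[1],1),"ang",round(r[2],2)); return r
E
python3 - <<'E'
from h import *
c=cam("wrist"); rect(c,(270,180,95,65),.04); crop(c,270,170,100,75,7,"w1c.png")
E
```

```text
center [ 374.5 -317.2] size [48.2 34.4] ang 41.41
```

View pics/w1c.png

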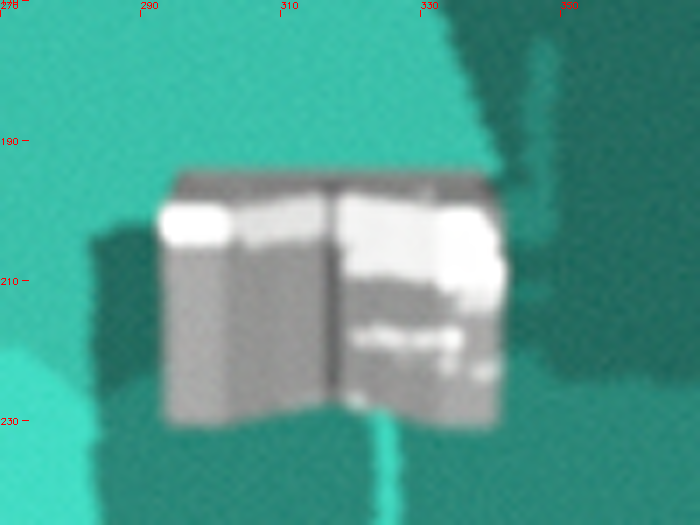

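```bash
python3 - <<'E'
from h import *
c=cam("wrist"); Q=np.array([onz(c,*p,.04)[:2]*1000 for p in [(293,199.3),(340.5,199.3),(341.5,230.8),(293.2,230.8)]])
m=Q.mean(0);print(m,[np.linalg.norm(Q[i]-Q[i-1]) for i in range(4)],[np.degrees(np.arctan2(*(Q[i]-Q[i-1])[::-1])) for i in range(4)])
plan(m[0]/1000,m[1]/1000,.007,131.5)
E
```

```text
[ 376.18320694 -319.01147584] [np.float64(31.102356259027996), np.float64(45.51278989284954), np.float64(31.143521894034343), np.float64(47.357385866939005)] [np.float64(130.89845896970854), np.float64(41.43436385943667), np.float64(-45.7060731976725), np.float64(-138.57016907272552)]
shift [  1.6   1.5 211.8] turn [-0.  0. -0.]
```

Call:
arm_command(
  rows=[
    [[1.5,1.5,60,0,0,0],[1.5,1.5,120,0,0,0],[1.5,1.5,170,0,0,0],[1.5,1.5,200,0,0,0],[1.5,1.5,212,0,0,0],[1.5,1.5,212,0,0,0]],
  ],
)

```text
clock: 2.9
eef_pos: [0.3765, -0.3189, 0.0066]
tcp_rot: [-0.0, 0.41, 0.912, -0.0]
ft_force: [0.6, -0.8, 0.3]
finger_gap: 1.003
```

Call:
arm_command(
  rows=[
    [[0,0,0,0,0,0],[0,0,0,0,0,0],[0,0,0,0,0,0],[0,0,0,0,0,0],[0,0,0,0,0,0],[0,0,0,0,0,0]],
  ],
  claw=-0.3,
  newtons=30,
)

```text
clock: 3.65
eef_pos: [0.3764, -0.3189, 0.0068]
tcp_rot: [0.0, 0.41, 0.912, 0.0]
ft_force: [-0.3, 0.0, 1.0]
finger_gap: 0.496
```

```bash
python3 - <<'E'
from h import *
st()
E
```

```text
t 3.65 p [ 376.4 -318.9    6.8] yaw 131.62 tilt [0.01 0.  ] F [-0.28  0.01  1.02] gap 46.1 j [ 0.88  0.73 -0.33  2.06  0.54  0.44  0.85]
```

Call:
arm_command(
  rows=[
    [[0,0,-60,0,0,0],[0,0,-120,0,0,0],[0,0,-180,0,0,0],[97,270,-190,0,0,34.6],[97,270,-190,0,0,34.6],[97,270,-190,0,0,34.6],[97,270,-190,0,0,34.6],[97,270,-190,0,0,34.6]],
  ],
)

```text
clock: 4.65
eef_pos: [0.5137, -0.0636, 0.196]
tcp_rot: [-0.001, 0.661, 0.75, -0.0]
ft_force: [0.7, 0.4, -4.3]
finger_gap: 0.493
```

Call:
arm_command(
  rows=[
    [[0,0,0,0,0,0],[0,0,0,0,0,0]],
  ],
)

```text
clock: 4.9
eef_pos: [0.5123, -0.068, 0.1956]
tcp_rot: [-0.001, 0.663, 0.749, -0.001]
ft_force: [-0.2, 0.1, -4.2]
finger_gap: 0.489
```

```bash
python3 - <<'E'
from h import *
st();c=cam("wrist");cv2.imwrite("pics/w2.png",c["img"])
print(proj(c,[.506,.0025,.09]))
E
```

```text
t 4.9 p [512.3 -68.  195.6] yaw 97.0 tilt [-0.2  -0.05] F [-0.2   0.15 -4.24] gap 45.4 j [ 0.38  0.47 -0.42  1.83  0.24  0.9  -0.03]
[319.529335   141.46620588]
```

View pics/w2.png

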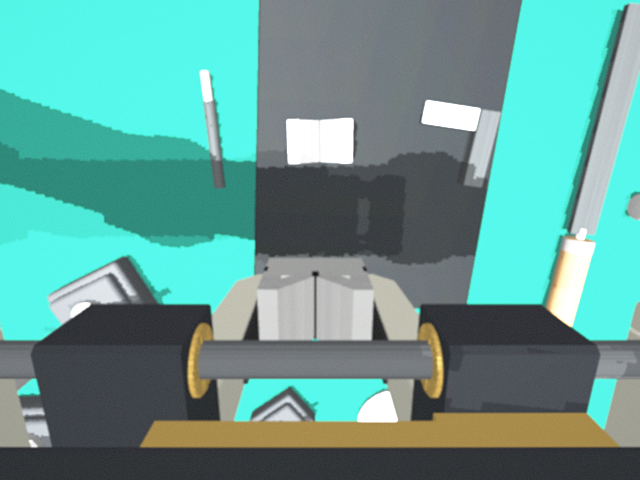

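```bash
python3 - <<'E'
from h import *
c=cam("wrist");crop(c,275,110,90,65,8,"w2c.png");crop(c,250,245,130,100,6,"w2d.png")
E
```

```text
(no output)
```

View pics/w2c.png

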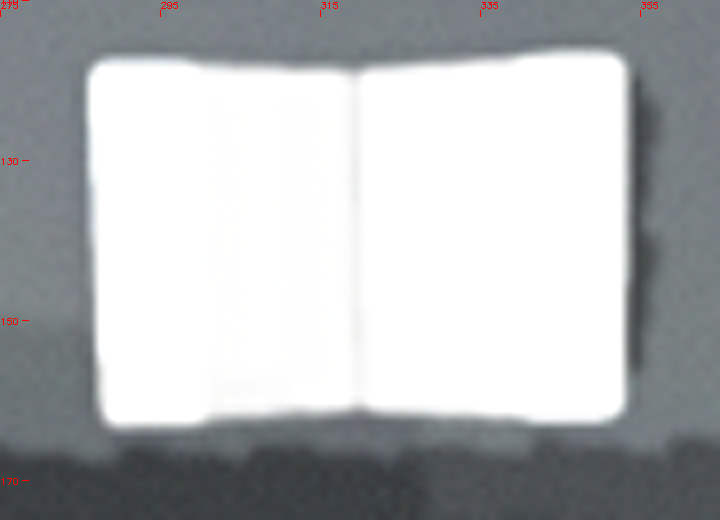

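View pics/w2d.png

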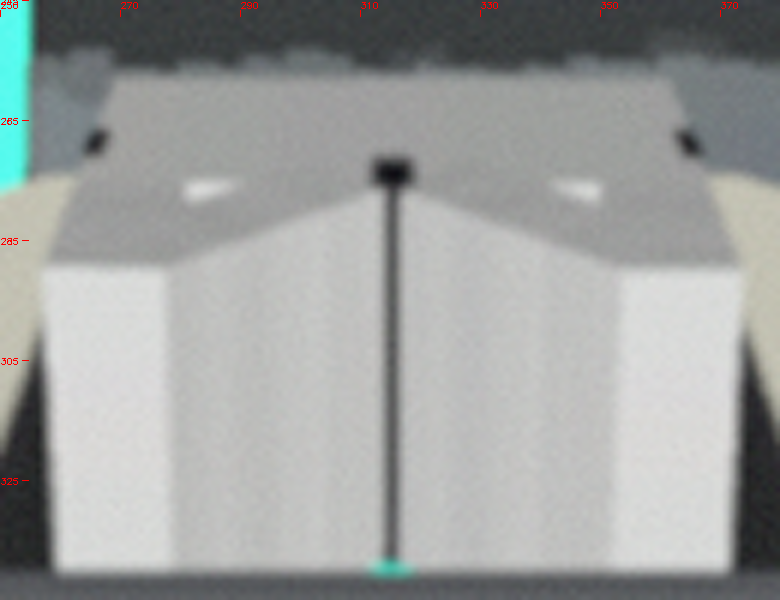

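```bash
cat > blk.py <<'E'
from h import *
def blk(c,pts,z):
    Q=np.array([onz(c,*p,z)[:2]*1000 for p in pts]) # TL,TR,BR,BL in image with groove vertical
    m=Q.mean(0); g=(Q[0]+Q[1]-Q[2]-Q[3])/2; w=(Q[1]+Q[2]-Q[0]-Q[3])/2
    a=np.degrees(np.arctan2(g[1],g[0])); b=np.degrees(np.arctan2(w[1],w[0]))+90
    print("c",m.round(1),"len",np.linalg.norm(g).round(1),"wid",np.linalg.norm(w).round(1),"groove ang",a.round(2),b.round(2)); return m,a,b
E
python3 - <<'E'
from blk import *
c=cam("wrist"); st()
blk(c,[(286,117.7),(353.5,116.5),(353.2,162.5),(287.5,163.1)],.09)
g=[onz(c,319.4,118.7,.075),onz(c,319.7,161.3,.075)];d=g[0]-g[1];print("groove",np.degrees(np.arctan2(d[1],d[0])),g)
z=bot.get_obs()["eef_pos"][2]+.0333
blk(c,[(257,289.7),(373.7,289.7),(372.2,340.3),(259.2,340.3)],z)
g=[onz(c,315.2,275,z-.015),onz(c,315.2,338,z-.015)];print(g)
E
```

```text
t 5.05 p [512.7 -69.  196.1] yaw 96.84 tilt [-0.1  -0.04] F [ 0.79 -0.8  -3.76] gap 45.6 j [ 0.38  0.46 -0.42  1.82  0.24  0.9  -0.03]
c [506.7   2.2] len 32.0 wid 48.3 groove ang 97.84 97.58
groove 97.4463513358336 [array([0.50447221, 0.01780258, 0.075     ]), array([ 0.50855366, -0.01342506,  0.075     ])]
c [511.6 -65.8] len 22.5 wid 46.4 groove ang 97.22 96.88
[array([ 0.51006103, -0.05418514,  0.21442783]), array([ 0.51372552, -0.08468635,  0.21442783])]
```

```bash
python3 - <<'E'
from h import *
st();c=cam("side");st();c=cam("side");st()
plan(.5162,-.0672,.062,97.5)
E
```

```text
t 5.05 p [512.7 -69.  196.1] yaw 96.84 tilt [-0.1  -0.04] F [ 0.79 -0.8  -3.76] gap 45.6 j [ 0.38  0.46 -0.42  1.82  0.24  0.9  -0.03]
t 5.1 p [512.9 -68.9 196.3] yaw 96.85 tilt [-0.07 -0.04] F [-0.88  0.04 -4.39] gap 45.8 j [ 0.38  0.46 -0.42  1.82  0.24  0.9  -0.03]
t 5.15 p [513.1 -68.6 196.5] yaw 96.87 tilt [-0.04 -0.02] F [ 0.38  0.78 -3.53] gap 45.9 j [ 0.38  0.46 -0.42  1.82  0.24  0.9  -0.03]
shift [  1.    3.3 134.5] turn [-0.   0.  -0.6]
```

Call:
arm_command(
  rows=[
    [[0,2.5,50,0,0,-0.6],[0,2.5,100,0,0,-0.6],[0,2.5,128,0,0,-0.6],[0,2.5,134,0,0,-0.6],[0,2.5,134,0,0,-0.6],[0,2.5,134,0,0,-0.6],[0,2.5,134,0,0,-0.6]],
  ],
)

```text
clock: 6.02
eef_pos: [0.5171, -0.067, 0.0639]
tcp_rot: [0.001, 0.659, 0.752, 0.001]
ft_force: [0.4, -0.0, -3.6]
finger_gap: 0.493
```

```bash
python3 - <<'E'
from h import *
st(); plan(.5162,-.0672,.0565,97.5)
c=cam("scene");crop(c,290,200,160,120,5,"s5.png")
E
```

```text
t 6.03 p [517.1 -67.   63.9] yaw 97.6 tilt [ 0.15 -0.01] F [ 0.37 -0.   -3.55] gap 45.8 j [ 0.31  0.65 -0.33  1.95  0.36  0.59 -0.13]
shift [-0.1 -0.9  7.4] turn [0.1 0.  0.1]
```

View pics/s5.png

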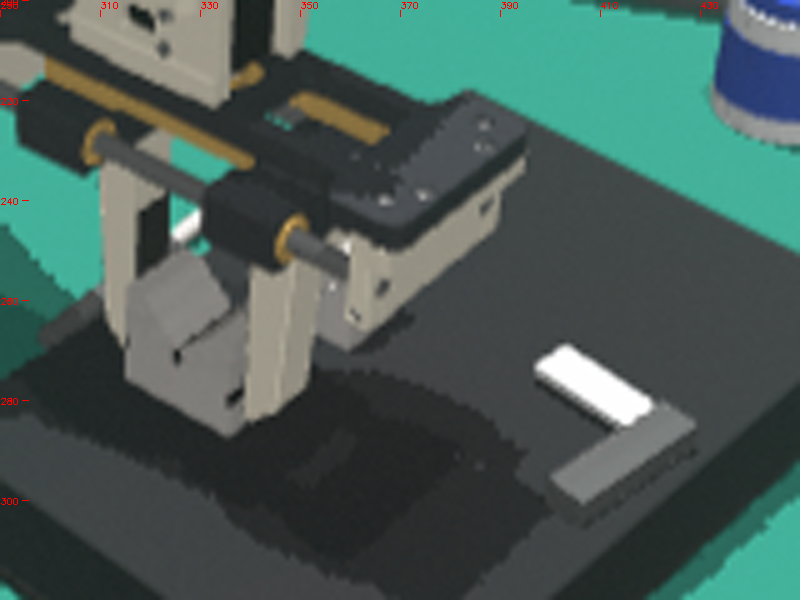

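Call:
arm_command(
  rows=[
    [[0,-0.7,4,0,0,0],[0,-0.7,6.5,0,0,0],[0,-0.7,6.5,0,0,0],[0,-0.7,7.5,0,0,0],[0,-0.7,7.5,0,0,0],[0,-0.7,7.5,0,0,0]],
  ],
)

```text
clock: 6.82
eef_pos: [0.5153, -0.067, 0.0567]
tcp_rot: [0.0, 0.659, 0.753, -0.0]
ft_force: [-4.1, -1.1, 11.9]
finger_gap: 0.493
```

```bash
python3 - <<'E'
from h import *
st(); plan(.5162,-.0672,.0565,97.5)
E
```

```text
t 6.83 p [515.3 -67.   56.7] yaw 97.62 tilt [ 0.   -0.06] F [-4.11 -1.11 11.87] gap 45.9 j [ 0.3   0.66 -0.32  1.96  0.37  0.58 -0.14]
shift [-0.3  0.9  0.2] turn [-0.   0.1  0.1]
```

Call:
arm_command(
  rows=[
    [[0,0.9,-1,0,0,0],[0,0.9,-1,0,0,0],[0,0.9,-0.3,0,0,0],[0,0.9,-0.3,0,0,0]],
  ],
)

```text
clock: 7.32
eef_pos: [0.5153, -0.067, 0.0567]
tcp_rot: [-0.0, 0.659, 0.752, -0.001]
ft_force: [-5.4, -0.5, 13.0]
finger_gap: 0.493
```

```bash
python3 - <<'E'
from h import *
st(); plan(.5162,-.0672,.0565,97.5)
E
```

```text
t 7.33 p [515.3 -67.   56.7] yaw 97.61 tilt [-0.11 -0.07] F [-5.38 -0.46 13.  ] gap 45.8 j [ 0.3   0.66 -0.33  1.96  0.37  0.58 -0.14]
shift [-0.3  0.8  0.2] turn [-0.1  0.1  0.1]
```

Call:
arm_command(
  rows=[
    [[0,0.4,-3,0,0,0],[0,0.4,-3,0,0,0],[0,0.4,-3,0,0,0],[0,0.4,-3,0,0,0]],
  ],
)

```text
clock: 7.82
eef_pos: [0.5167, -0.0667, 0.0581]
tcp_rot: [-0.0, 0.659, 0.753, -0.0]
ft_force: [-0.2, -1.0, -3.0]
finger_gap: 0.497
```

```bash
python3 - <<'E'
from h import *
st(); plan(.5162,-.0672,.0565,97.5)
E
```

```text
t 7.83 p [516.7 -66.7  58.1] yaw 97.62 tilt [-0.03  0.02] F [-0.15 -1.03 -2.96] gap 46.2 j [ 0.3   0.66 -0.33  1.95  0.37  0.58 -0.14]
shift [-0.5 -0.6  1.6] turn [-0.  -0.   0.1]
```

Call:
arm_command(
  rows=[
    [[-0.3,-0.2,1.3,0,0,0],[-0.3,-0.2,1.3,0,0,0],[-0.3,-0.2,1.3,0,0,0]],
  ],
)

```text
clock: 8.2
eef_pos: [0.5166, -0.0671, 0.0571]
tcp_rot: [-0.0, 0.659, 0.753, -0.0]
ft_force: [1.1, 0.7, -3.4]
finger_gap: 0.493
```

Call:
arm_command(
  rows=[
    [[0,0,0,0,0,0],[0,0,0,0,0,0],[0,0,0,0,0,0],[0,0,-40,0,0,0],[0,0,-100,0,0,0],[0,0,-140,0,0,0],[0,0,-140,0,0,0],[0,0,-140,0,0,0]],
  ],
  claw=0.35,
)

```text
clock: 9.2
eef_pos: [0.5159, -0.0672, 0.1966]
tcp_rot: [-0.0, 0.659, 0.752, -0.0]
ft_force: [0.3, -0.1, 0.2]
finger_gap: 0.674
```

```bash
python3 - <<'E'
from h import *
st();c=cam("wrist");cv2.imwrite("pics/w3.png",c["img"])
E
```

```text
t 9.2 p [515.9 -67.2 196.6] yaw 97.61 tilt [-0.07 -0.01] F [ 0.26 -0.08  0.16] gap 62.7 j [ 0.38  0.47 -0.44  1.82  0.24  0.91 -0.03]
```

View pics/w3.png

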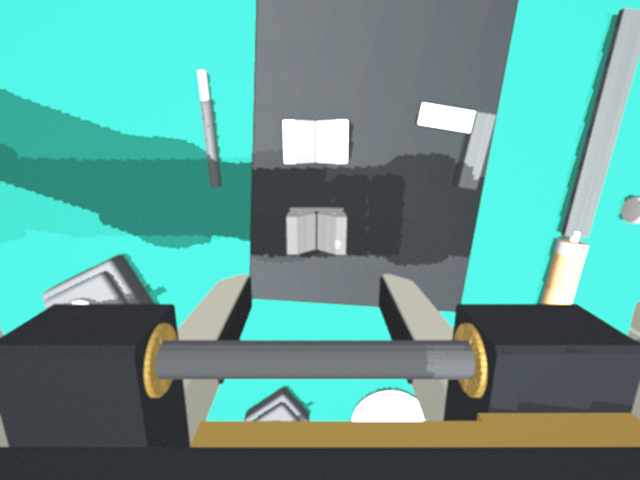

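```bash
python3 - <<'E'
from h import *
c=cam("wrist");crop(c,270,110,100,150,4,"w3c.png")
E
```

```text
(no output)
```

View pics/w3c.png

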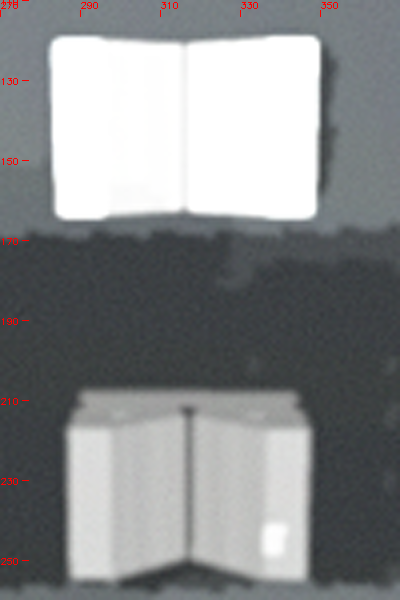

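```bash
python3 - <<'E'
from blk import *
c=cam("wrist");st()
a=blk(c,[(282.5,119.2),(350,119),(349.5,164.7),(283.7,164.7)],.09)
b=blk(c,[(287,216.7),(348,216.7),(347,255),(286.5,255)],.09)
d=a[0]-b[0];print("dist",np.linalg.norm(d),np.degrees(np.arctan2(d[1],d[0])),"mid",(a[0]+b[0])/2)
print((onz(c,316.2,141.5,.075)+onz(c,317,233,.075))/2)
d=onz(c,316.2,141.5,.075)-onz(c,317,233,.075);print(np.degrees(np.arctan2(d[1],d[0])))
# shaft from side view
s=cam("side")
hsv=cv2.cvtColor(s["img"],cv2.COLOR_BGR2HSV); crop(s,200,370,130,70,6,"d6.png")
E
```

```text
t 9.35 p [515.6 -67.1 195.7] yaw 97.62 tilt [-0.18  0.02] F [-0.43 -0.28 -0.24] gap 62.8 j [ 0.38  0.47 -0.43  1.82  0.24  0.91 -0.03]
c [506.3   2.6] len 32.0 wid 48.4 groove ang 98.13 97.7
c [516.3 -67.2] len 30.8 wid 47.2 groove ang 96.61 97.64
dist 70.50616230978665 98.10886086865291 mid [511.31058028 -32.34817653]
[ 0.51127687 -0.03277742  0.075     ]
98.18020176383817
```

View pics/d6.png

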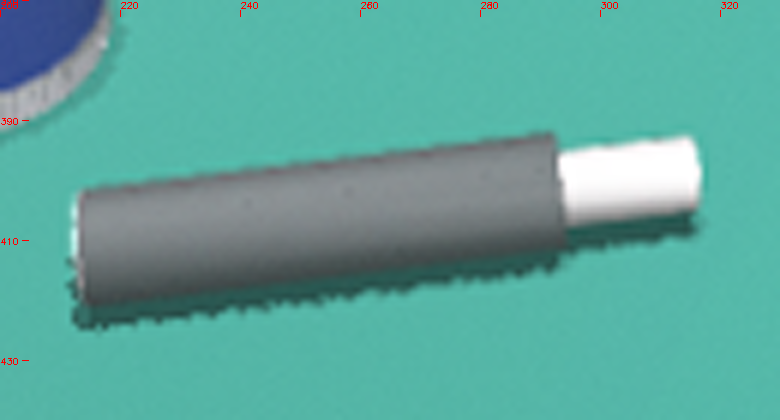

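Call:
arm_command(
  rows=[
    [[409,-71,0,0,0,67.6],[409,-71,0,0,0,67.6],[409,-71,0,0,0,67.6],[409,-71,0,0,0,67.6],[409,-71,0,0,0,67.6],[409,-71,0,0,0,67.6],[409,-71,0,0,0,67.6],[409,-71,0,0,0,67.6]],
  ],
)

```text
clock: 10.4
eef_pos: [0.388, 0.3352, 0.1965]
tcp_rot: [-0.002, 0.964, 0.265, -0.001]
ft_force: [-0.0, -0.3, 0.0]
finger_gap: 0.673
```

Call:
arm_command(
  rows=[
    [[0,0,0,0,0,0],[0,0,0,0,0,0],[0,0,0,0,0,0]],
  ],
)

```text
clock: 10.78
eef_pos: [0.3929, 0.3273, 0.1971]
tcp_rot: [0.0, 0.966, 0.257, -0.0]
ft_force: [0.4, 0.5, -0.8]
finger_gap: 0.673
```

```bash
python3 - <<'E'
from h import *
st();c=cam("wrist");cv2.imwrite("pics/w4.png",c["img"])
E
```

```text
t 10.78 p [392.9 327.3 197.1] yaw 29.84 tilt [ 0.   -0.04] F [ 0.41  0.46 -0.82] gap 62.5 j [-0.61  0.43 -0.19  1.84  0.1   0.87 -1.89]
```

View pics/w4.png

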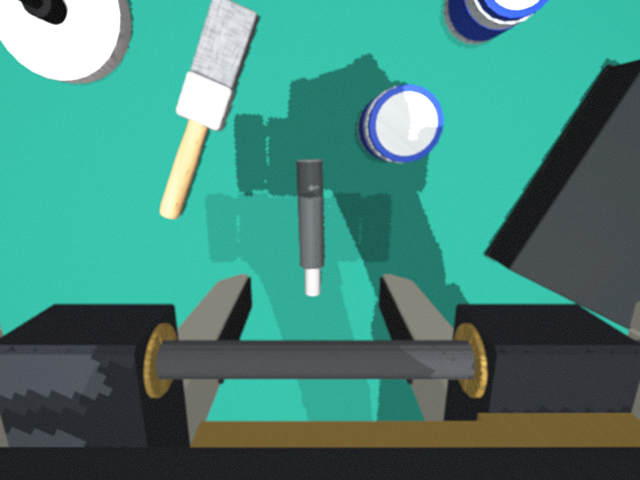

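```bash
python3 - <<'E'
from h import *
c=cam("wrist"); im=c["img"];hsv=cv2.cvtColor(im,cv2.COLOR_BGR2HSV)
m=(hsv[...,1]<70)
for v in range(154,302,8):
    u=np.where(m[v,285:340])[0]; print(v,(u.min()+285,u.max()+285,m[v,285:340].sum()) if len(u) else None)
for v in range(260,275): print(v, hsv[v,312,2],end=' ')
print()
for v in list(range(154,166))+list(range(290,302)): print(v,m[v,305:318].sum(),end=' ')
E
```

```text
154 None
162 (np.int64(297), np.int64(321), np.int64(25))
170 (np.int64(298), np.int64(321), np.int64(24))
178 (np.int64(298), np.int64(321), np.int64(24))
186 (np.int64(299), np.int64(322), np.int64(24))
194 (np.int64(299), np.int64(321), np.int64(23))
202 (np.int64(299), np.int64(322), np.int64(24))
210 (np.int64(299), np.int64(322), np.int64(24))
218 (np.int64(300), np.int64(322), np.int64(23))
226 (np.int64(300), np.int64(322), np.int64(23))
234 (np.int64(300), np.int64(322), np.int64(23))
242 (np.int64(300), np.int64(322), np.int64(23))
250 (np.int64(301), np.int64(323), np.int64(23))
258 (np.int64(301), np.int64(323), np.int64(23))
266 (np.int64(302), np.int64(321), np.int64(20))
274 (np.int64(305), np.int64(320), np.int64(16))
282 (np.int64(305), np.int64(320), np.int64(16))
290 (np.int64(305), np.int64(320), np.int64(16))
298 None
260 130 261 124 262 125 263 129 264 125 265 124 266 127 267 127 268 161 269 229 270 255 271 255 272 254 273 254 274 254 
154 0 155 0 156 0 157 0 158 0 159 2 160 13 161 13 162 13 163 13 164 13 165 13 290 13 291 13 292 12 293 12 294 12 295 10 296 0 297 0 298 0 299 0 300 0 301 0
```

```bash
python3 - <<'E'
from h import *
c=cam("wrist");st()
a=onz(c,309.2,159.5,.025)*1000;b=onz(c,312.3,268,.023)*1000;e=onz(c,312.9,295.5,.0195)*1000
print(a,b,e,np.linalg.norm(a-b),np.linalg.norm(a-e))
a1=onz(c,309.3,162,.0125);b1=onz(c,312.2,262,.0125);d=b1-a1;print("axis",np.degrees(np.arctan2(d[1],d[0])))
d/=np.linalg.norm(d); ax=a1+d*np.dot(b/1000-a1,d); g=ax-d*.0505; print("grip",g)
plan(g[0],g[1],.003,np.degrees(np.arctan2(d[1],d[0]))+180)
E
```

```text
t 10.93 p [392.5 328.1 197.3] yaw 29.92 tilt [0.01 0.  ] F [-0.33 -0.54  0.13] gap 62.5 j [-0.61  0.43 -0.19  1.84  0.1   0.87 -1.89]
[437.11165027 359.5038904   25.        ] [346.78213869 304.56136001  23.        ] [320.05917401 288.58459366  19.5       ] 105.74545998524367 136.9710876384704
axis -148.64671012814694
grip [0.38985974 0.33091623 0.0125    ]
shift [ -1.   -3.8 194.3] turn [ 0.  -0.  -1.4]
```

Call:
arm_command(
  rows=[
    [[-1,-3.7,60,0,0,-1.4],[-1,-3.7,120,0,0,-1.4],[-1,-3.7,170,0,0,-1.4],[-1,-3.7,188,0,0,-1.4],[-1,-3.7,193,0,0,-1.4],[-1,-3.7,193,0,0,-1.4],[-1,-3.7,193,0,0,-1.4]],
  ],
)

```text
clock: 11.8
eef_pos: [0.3901, 0.3322, 0.0054]
tcp_rot: [-0.001, 0.963, 0.271, 0.001]
ft_force: [0.3, -0.5, 0.3]
finger_gap: 0.677
```

Call:
arm_command(
  rows=[
    [[0,0,0,0,0,0],[0,0,0,0,0,0],[0,0,0,0,0,0],[0,0,0,0,0,0],[0,0,0,0,0,0]],
  ],
  claw=-0.8,
  newtons=40,
)

```text
clock: 12.42
eef_pos: [0.3896, 0.3313, 0.0043]
tcp_rot: [0.0, 0.963, 0.271, 0.0]
ft_force: [-0.2, -1.5, 1.8]
finger_gap: 0.258
```

```bash
python3 - <<'E'
from h import *
st()
E
```

```text
t 12.43 p [389.6 331.3   4.3] yaw 31.4 tilt [ 0.01 -0.03] F [-0.16 -1.48  1.82] gap 24.0 j [-0.67  0.73 -0.12  2.01  0.2   0.41 -1.96]
```

Call:
arm_command(
  rows=[
    [[0,0,-30,0,0,0],[0,0,-80,0,0,0],[0,0,-140,0,0,0],[0,0,-170,0,0,0]],
  ],
)

```text
clock: 12.92
eef_pos: [0.3896, 0.3321, 0.1765]
tcp_rot: [-0.001, 0.963, 0.271, 0.001]
ft_force: [-0.2, 0.5, -4.6]
finger_gap: 0.26
```

```bash
python3 - <<'E'
from h import *
st(); plan(.5116,-.0345,.18,98)
c=cam("side");crop(c,150,230,250,180,3,"d7.png")
E
```

```text
t 12.93 p [389.6 332.1 176.5] yaw 31.42 tilt [0.12 0.13] F [-0.23  0.52 -4.63] gap 24.2 j [-0.61  0.46 -0.2   1.87  0.12  0.82 -1.89]
shift [-87.  376.5  -4.1] turn [  0.1  -0.2 -66.6]
```

View pics/d7.png

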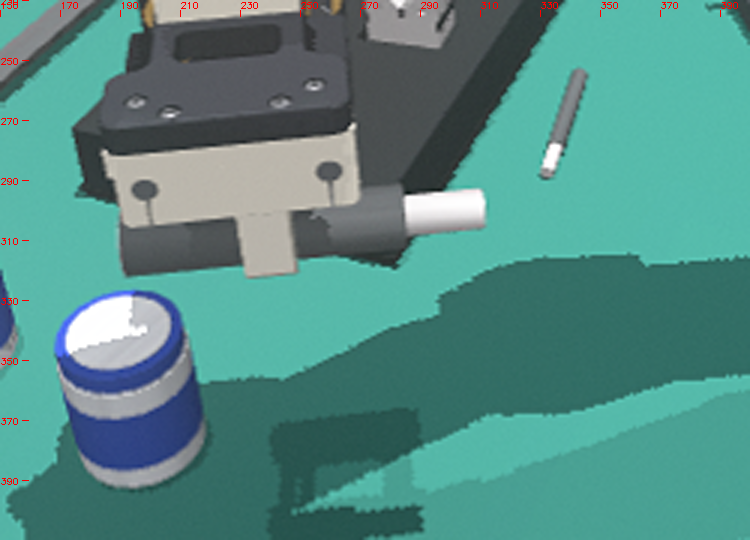

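Call:
arm_command(
  rows=[
    [[-87,376,-10,0,0,-66.6],[-87,376,-10,0,0,-66.6],[-87,376,-10,0,0,-66.6],[-87,376,-10,0,0,-66.6],[-87,376,-10,0,0,-66.6],[-87,376,-10,0,0,-66.6],[-87,376,-10,0,0,-66.6],[-87,376,-10,0,0,-66.6]],
  ],
)

```text
clock: 13.98
eef_pos: [0.51, -0.0381, 0.1819]
tcp_rot: [-0.001, 0.658, 0.753, -0.001]
ft_force: [-0.2, -0.1, -3.7]
finger_gap: 0.259
```

Call:
arm_command(
  rows=[
    [[0,0,0,0,0,0],[0,0,0,0,0,0],[0,0,0,0,0,0],[0,0,0,0,0,0]],
  ],
)

```text
clock: 14.48
eef_pos: [0.511, -0.0339, 0.1843]
tcp_rot: [0.0, 0.655, 0.755, 0.0]
ft_force: [-0.2, 1.2, -3.7]
finger_gap: 0.257
```

```bash
python3 - <<'E'
from h import *
st(); plan(.5116,-.0345,.0875,98)
c=cam("wrist");cv2.imwrite("pics/w5.png",c["img"])
E
```

```text
t 14.47 p [511.  -33.9 184.3] yaw 98.09 tilt [0.01 0.  ] F [-0.24  1.19 -3.66] gap 23.9 j [ 0.36  0.48 -0.49  1.85  0.29  0.88 -0.13]
shift [-0.7  0.5 96.8] turn [ 0.  -0.   0.1]
```

View pics/w5.png

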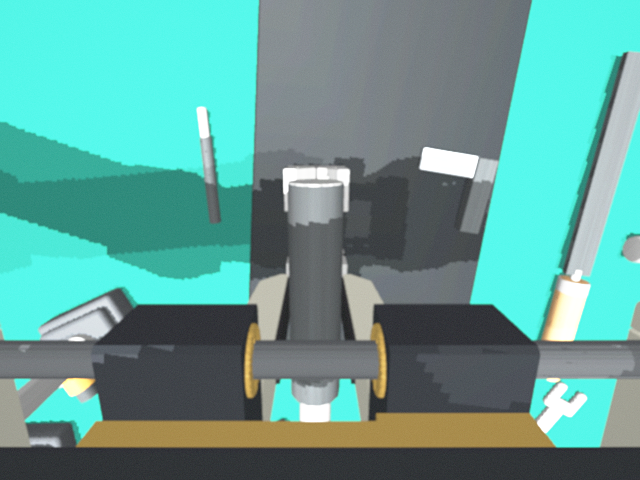

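Call:
arm_command(
  rows=[
    [[-0.5,0.5,40,0,0,0],[-0.5,0.5,75,0,0,0],[-0.5,0.5,92,0,0,0],[-0.5,0.5,96,0,0,0],[-0.5,0.5,96,0,0,0],[-0.5,0.5,96,0,0,0]],
  ],
)

```text
clock: 15.28
eef_pos: [0.5125, -0.0349, 0.0892]
tcp_rot: [0.001, 0.656, 0.755, 0.001]
ft_force: [-0.0, -0.1, -4.0]
finger_gap: 0.26
```

```bash
python3 - <<'E'
from h import *
st(); plan(.5116,-.0345,.0845,98)
c=cam("scene");crop(c,290,190,160,120,5,"s6.png")
c=cam("wrist");crop(c,240,120,160,120,5,"w6.png")
E
```

```text
t 15.28 p [512.5 -34.9  89.2] yaw 98.01 tilt [0.13 0.  ] F [-0.02 -0.14 -3.99] gap 24.2 j [ 0.3   0.61 -0.41  1.95  0.39  0.65 -0.22]
shift [ 0.6 -0.9  4.7] turn [0.1 0.  0. ]
```

View pics/s6.png

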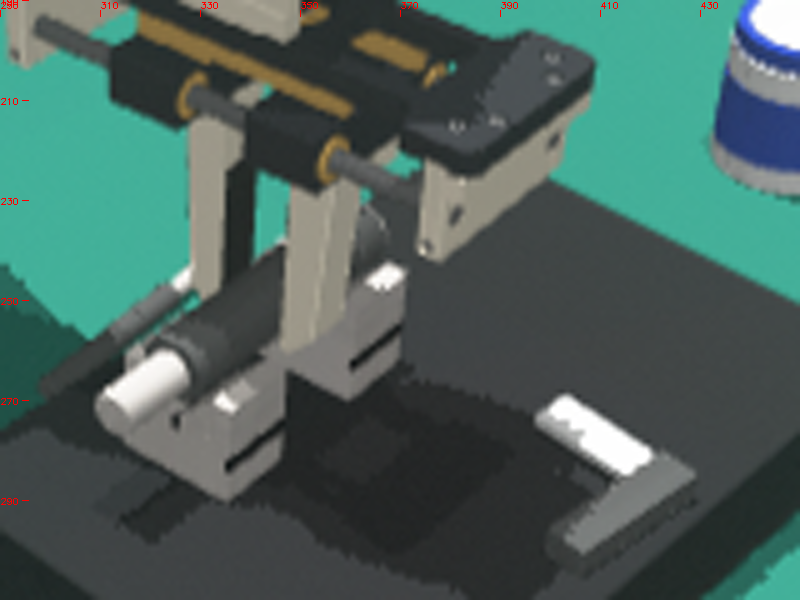

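View pics/w6.png

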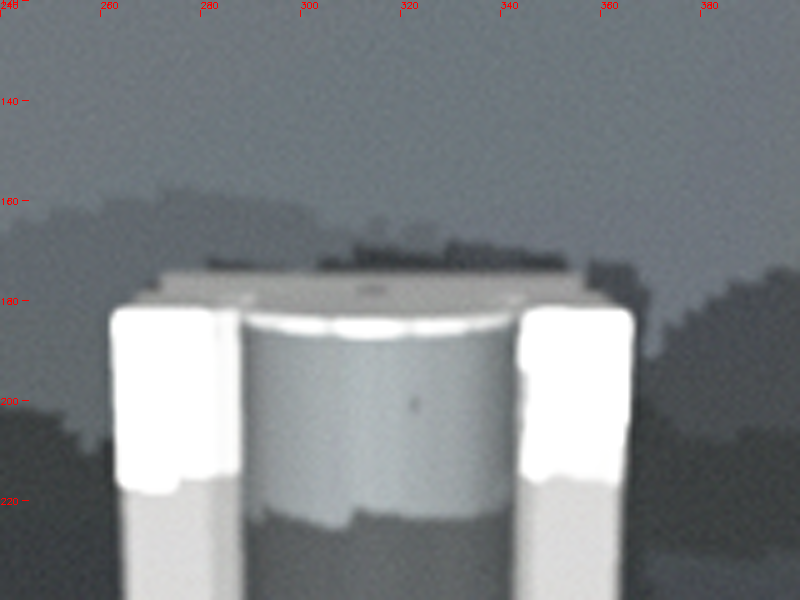

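Call:
arm_command(
  rows=[
    [[0.3,-0.6,2.5,0,0,0],[0.3,-0.6,4,0,0,0],[0.3,-0.6,4,0,0,0],[0.3,-0.6,4,0,0,0]],
  ],
)

```text
clock: 15.88
eef_pos: [0.5119, -0.0347, 0.0846]
tcp_rot: [0.001, 0.656, 0.755, 0.001]
ft_force: [1.3, -0.3, -1.0]
finger_gap: 0.257
```

```bash
python3 - <<'E'
from h import *
st()
E
```

```text
t 15.88 p [511.9 -34.7  84.6] yaw 98.03 tilt [0.11 0.02] F [ 1.31 -0.25 -1.  ] gap 23.9 j [ 0.3   0.62 -0.41  1.96  0.4   0.64 -0.22]
```

Call:
arm_command(
  rows=[
    [[0,0,0.3,0,0,0],[0,0,0.3,0,0,0]],
  ],
)

```text
clock: 16.12
eef_pos: [0.5119, -0.0347, 0.0845]
tcp_rot: [0.001, 0.656, 0.755, 0.001]
ft_force: [0.2, 0.5, 2.1]
finger_gap: 0.259
```

Call:
arm_command(
  rows=[
    [[0,0,0,0,0,0],[0,0,0,0,0,0],[0,0,0,0,0,0],[0,0,-30,0,0,0],[0,0,-90,0,0,0],[0,0,-120,0,0,0],[0,0,-120,0,0,0],[0,0,-120,0,0,0]],
  ],
  claw=0.2,
)

```text
clock: 17.12
eef_pos: [0.5099, -0.0351, 0.2027]
tcp_rot: [-0.001, 0.656, 0.755, -0.001]
ft_force: [-1.2, -0.7, 0.5]
finger_gap: 0.601
```

```bash
python3 - <<'E'
from h import *
st()
c=cam("scene");crop(c,290,190,160,120,5,"s7.png")
c=cam("wrist");cv2.imwrite("pics/w7.png",c["img"]);crop(c,240,130,160,150,4,"w7c.png");
E
```

```text
t 17.12 p [509.9 -35.1 202.7] yaw 98.01 tilt [-0.15 -0.01] F [-1.22 -0.73  0.51] gap 55.9 j [ 0.37  0.46 -0.51  1.83  0.27  0.92 -0.11]
```

View pics/s7.png

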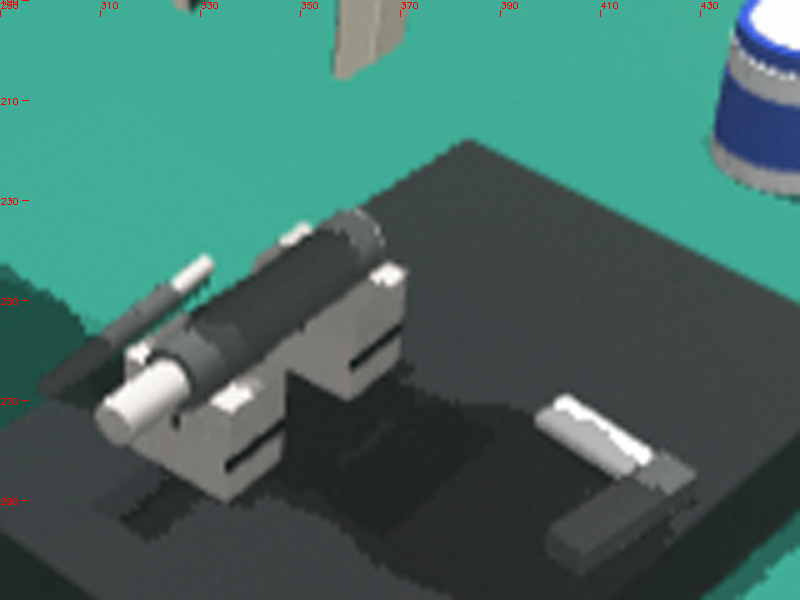

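View pics/w7c.png

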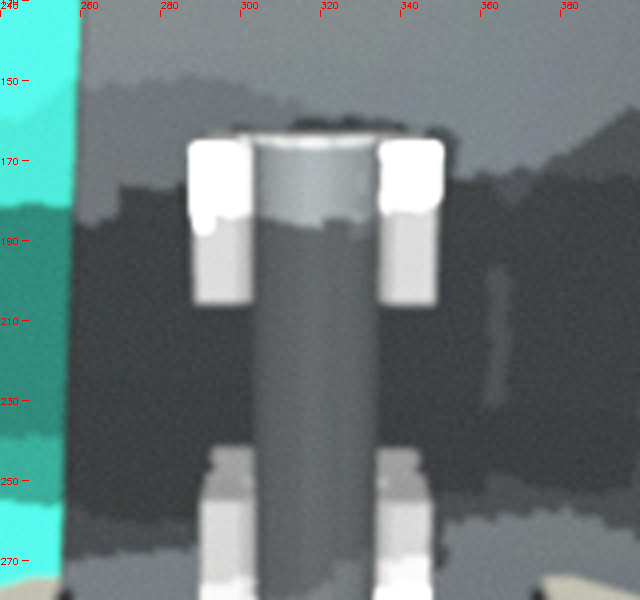

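```bash
python3 - <<'E'
from blk import *
c=cam("wrist");st()
a,_,_=blk(c,[(287,165),(351,165),(349.3,206.3),(288.5,206.3)],.09)
n=(onz(c,290.2,255,.09)+onz(c,348,255,.09))[:2]*500
f=(onz(c,288.5,206.3,.09)+onz(c,349.3,206.3,.09))[:2]*500
print("gap",np.linalg.norm(f-n),n,f)
r=onz(c,318.5,167,.1052)[:2]*1000; far=(onz(c,287,165,.09)+onz(c,351,165,.09))[:2]*500
print("rear",r,"blockfar",far)
e1=onz(c,303.7,200,.0927);e2=onz(c,333.5,200,.0927);g1=onz(c,303.7,260,.0927);g2=onz(c,332.8,260,.0927)
d=(e1+e2-g1-g2)/2;print("axis",np.degrees(np.arctan2(d[1],d[0])),(e1+e2)/2,(g1+g2)/2)
s=cam("scene");t=onz(s,313.6,275,.0927);print("thin end",t)
h=r-t[:2]*1000;print(np.linalg.norm(h),np.degrees(np.arctan2(h[1],h[0])))
E
```

```text
t 17.27 p [510.  -34.9 202.3] yaw 98.02 tilt [-0.19  0.02] F [-0.83 -0.35 -0.91] gap 55.9 j [ 0.37  0.46 -0.51  1.83  0.27  0.92 -0.11]
c [506.6   2.8] len 31.6 wid 47.8 groove ang 98.03 98.03
gap 39.73317839191737 [514.60559335 -52.16150432] [508.80022263 -12.854722  ]
rear [503.97577765  17.92504081] blockfar [504.38914326  18.4065793 ]
axis 97.82464016759951 [ 0.5077918  -0.00757481  0.0927    ] [ 0.5143866  -0.05556447  0.0927    ]
thin end [ 0.52429253 -0.11347567  0.0927    ]
132.96208650496885 98.78929041603419
```

Call:
arm_command(
  rows=[
    [[0,0,-50,0,0,0],[-271,-47,-60,0,0,-38],[-271,-47,-60,0,0,-38],[-271,-47,-60,0,0,-38],[-271,-47,-60,0,0,-38],[-271,-47,-60,0,0,-38],[-271,-47,-60,0,0,-38],[-271,-47,-60,0,0,-38]],
  ],
)

```text
clock: 18.32
eef_pos: [0.5025, -0.3077, 0.2633]
tcp_rot: [-0.001, 0.373, 0.928, 0.001]
ft_force: [-1.2, 0.4, 0.0]
finger_gap: 0.6
```

Call:
arm_command(
  rows=[
    [[0,0,0,0,0,0],[0,0,0,0,0,0],[0,0,0,0,0,0]],
  ],
)

```text
clock: 18.7
eef_pos: [0.5024, -0.3091, 0.2641]
tcp_rot: [0.0, 0.374, 0.927, -0.0]
ft_force: [0.0, 0.4, 0.2]
finger_gap: 0.596
```

```bash
python3 - <<'E'
from h import *
st()
c=cam("wrist");cv2.imwrite("pics/w8.png",c["img"])
E
```

```text
t 18.7 p [ 502.4 -309.1  264.1] yaw 136.08 tilt [ 0.01 -0.01] F [0.02 0.36 0.18] gap 55.4 j [ 0.9   0.55 -0.64  1.53  0.34  1.18  1.01]
```

View pics/w8.png

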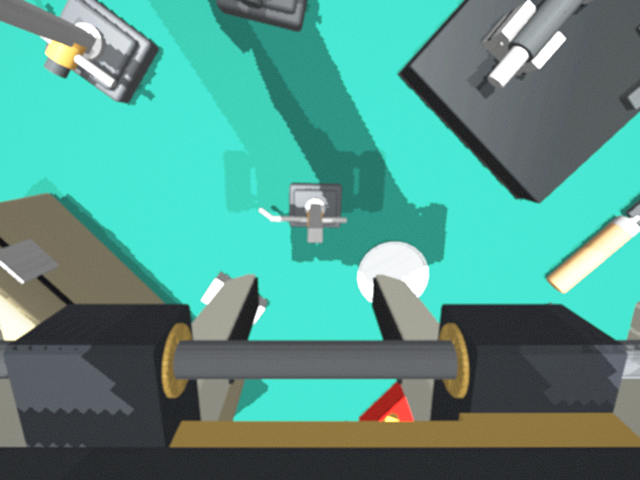

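```bash
python3 - <<'E'
from h import *
c=cam("wrist");crop(c,250,170,110,85,7,"w8c.png")
crop(c,350,235,90,80,6,"w8t.png")
E
```

```text
(no output)
```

View pics/w8c.png

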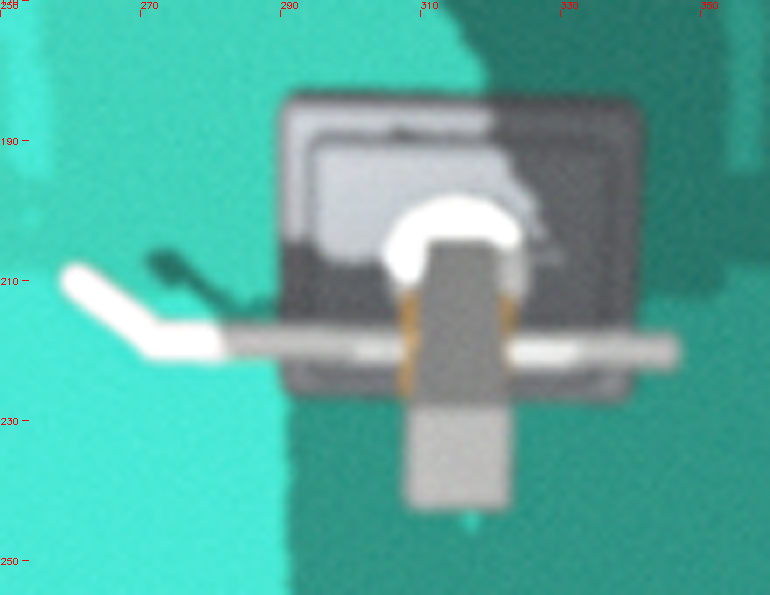

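```bash
python3 - <<'E'
from h import *
c=cam("wrist");st()
p=onz(c,315.4,235.1,.15)*1000;t=onz(c,259.8,209,.0427)*1000;print(p,t,np.degrees(np.arctan2(*(t-p)[1::-1])),np.linalg.norm((t-p)[:2]))
b=np.mean([onz(c,250+x/7,170+y/7,.024) for x,y in[(282,96),(640,98),(636,402),(284,398)]],0)*1000;print("base",b)
plan(p[0]/1000,p[1]/1000,.09,135.4)
im=c["img"];hsv=cv2.cvtColor(im,cv2.COLOR_BGR2HSV)
s=cam("scene");hs=cv2.cvtColor(s["img"],cv2.COLOR_BGR2HSV);m=((hs[...,1]<40)&(hs[...,2]>120)).astype(np.uint8);m[:,:225]=0;m[:390]=0;m[460:]=0;m[:,300:]=0
k=max(cv2.findContours(m,0,1)[0],key=cv2.contourArea)[:,0]
W=np.array([onz(s,*q,.007)[:2]*1000 for q in k],np.float32);(e)=cv2.fitEllipse(W);print("tray",e)
E
```

```text
t 18.85 p [ 502.3 -309.6  263.9] yaw 136.03 tilt [ 0. -0.] F [-0.81 -0.33 -1.01] gap 55.9 j [ 0.9   0.55 -0.64  1.53  0.34  1.18  1.01]
[ 503.05999109 -310.44097477  150.        ] [ 460.57459618 -352.90348752   42.7       ] -135.0154335920882 60.06724373370812
base [ 502.62622212 -309.11522033   24.        ]
shift [-1.200e+00 -1.000e-01  1.739e+02] turn [0.  0.  0.6]
tray ((633.58203125, -303.6259460449219), (85.78094482421875, 87.70791625976562), 55.41008377075195)
```

Call:
arm_command(
  rows=[
    [[-1,0,60,0,0,0.8],[-1,0,120,0,0,0.8],[-1,0,165,0,0,0.8],[-1,0,178,0,0,0.8],[-1,0,178,0,0,0.8],[-1,0,178,0,0,0.8]],
  ],
)

```text
clock: 19.65
eef_pos: [0.5047, -0.3109, 0.088]
tcp_rot: [0.002, 0.381, 0.925, -0.0]
ft_force: [1.2, 0.7, -0.0]
finger_gap: 0.599
```

Call:
arm_command(
  rows=[
    [[0,0,0,0,0,0],[0,0,0,0,0,0],[0,0,0,0,0,0],[0,0,0,0,0,0],[0,0,0,0,0,0]],
  ],
  claw=-1,
  newtons=45,
)

```text
clock: 20.27
eef_pos: [0.503, -0.3103, 0.0858]
tcp_rot: [0.0, 0.381, 0.925, 0.0]
ft_force: [-0.1, 0.9, 6.7]
finger_gap: 0.128
```

```bash
python3 - <<'E'
from h import *
st()
E
```

```text
t 20.27 p [ 503.  -310.3   85.8] yaw 135.22 tilt [0.01 0.02] F [-0.06  0.9   6.71] gap 11.9 j [ 0.84  0.73 -0.54  1.73  0.49  0.81  0.86]
```

Call:
arm_command(
  rows=[
    [[0,0,-40,0,0,0],[0,0,-100,0,0,0],[0,0,-140,0,0,0],[89,224,-140,0,0,37.2],[89,224,-140,0,0,37.2],[89,224,-140,0,0,37.2],[89,224,-140,0,0,37.2],[89,224,-140,0,0,37.2]],
  ],
)

```text
clock: 21.28
eef_pos: [0.598, -0.0792, 0.2247]
tcp_rot: [-0.003, 0.651, 0.759, 0.002]
ft_force: [0.1, -0.2, -5.0]
finger_gap: 0.125
```

Call:
arm_command(
  rows=[
    [[0,0,0,0,0,0],[0,0,0,0,0,0],[0,0,0,0,0,0],[0,0,0,0,0,0]],
  ],
)

```text
clock: 21.78
eef_pos: [0.5973, -0.0896, 0.2258]
tcp_rot: [-0.0, 0.657, 0.754, -0.0]
ft_force: [-0.3, 0.3, -5.5]
finger_gap: 0.127
```

```bash
python3 - <<'E'
from h import *
st();plan(.598,-.0882,.1458,98)
s=cam("scene");cv2.imwrite("pics/s8.png",s["img"])
E
```

```text
t 21.77 p [597.3 -89.6 225.8] yaw 97.93 tilt [-0.01  0.  ] F [-0.32  0.33 -5.54] gap 11.8 j [ 0.39  0.57 -0.45  1.55  0.27  1.09  0.01]
shift [ 1.3  0.9 80. ] turn [-0.  -0.  -0.1]
```

View pics/s8.png

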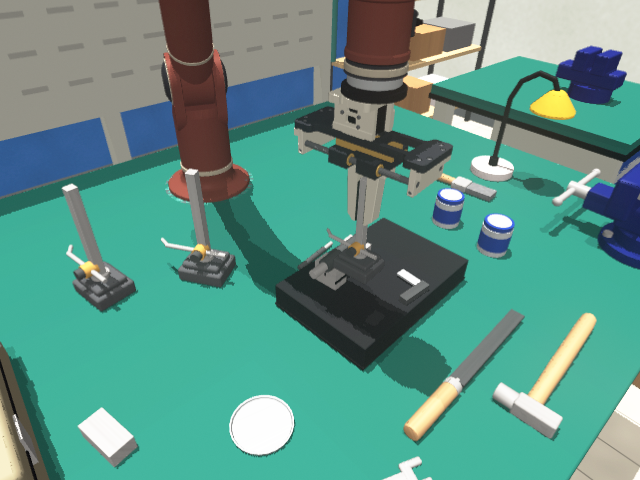

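Call:
arm_command(
  rows=[
    [[1.2,6,40,0,0,0],[1.2,6,70,0,0,0],[1.2,6,84,0,0,0],[1.2,6,84,0,0,0],[1.2,6,84,0,0,0],[1.2,6,84,0,0,0]],
  ],
)

```text
clock: 22.58
eef_pos: [0.6044, -0.0867, 0.1434]
tcp_rot: [0.001, 0.656, 0.755, 0.001]
ft_force: [-0.1, 1.1, -6.2]
finger_gap: 0.127
```

```bash
python3 - <<'E'
from h import *
st();plan(.598,-.0882,.1358,98)
s=cam("scene");crop(s,290,190,160,120,5,"s9.png")
E
```

```text
t 22.57 p [604.4 -86.7 143.4] yaw 98.01 tilt [ 0.17 -0.01] F [-0.13  1.08 -6.19] gap 11.8 j [ 0.36  0.66 -0.42  1.63  0.32  0.92 -0.04]
shift [-0.6 -6.5  7.5] turn [0.2 0.  0. ]
```

View pics/s9.png

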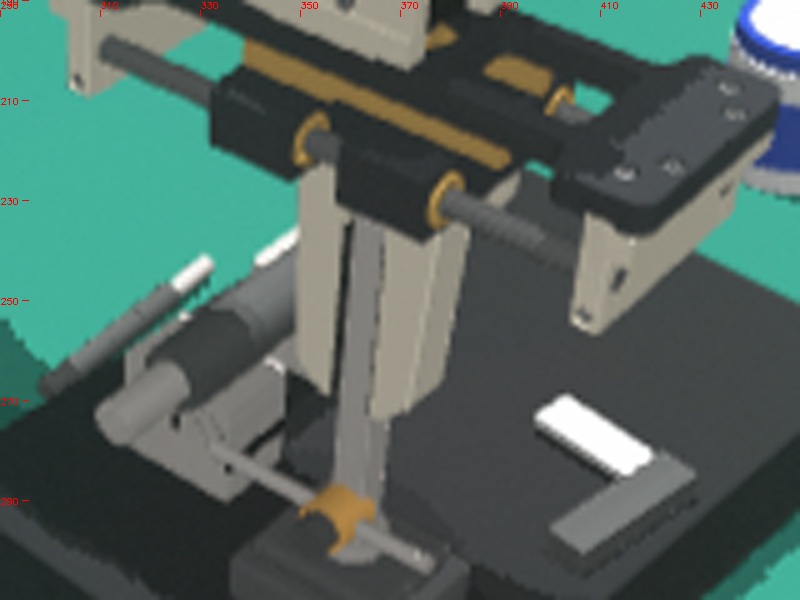

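Call:
arm_command(
  rows=[
    [[-0.3,-5.5,3,0,0,0],[-0.3,-5.5,5.5,0,0,0],[-0.3,-5.5,6.5,0,0,0],[-0.3,-5.5,7,0,0,0],[-0.3,-5.5,7,0,0,0]],
  ],
)

```text
clock: 23.25
eef_pos: [0.5974, -0.088, 0.1359]
tcp_rot: [-0.0, 0.656, 0.755, -0.001]
ft_force: [-5.3, -0.0, 5.5]
finger_gap: 0.129
```

```bash
python3 - <<'E'
from h import *
st();plan(.598,-.0882,.1358,98)
s=cam("scene");crop(s,290,240,100,80,8,"s10.png")
d=cam("side");crop(d,230,180,100,80,8,"d10.png")
print(proj(s,[.5386,-.0967,.0927]),proj(d,[.5386,-.0967,.0927]))
E
```

```text
t 23.25 p [597.4 -88.  135.9] yaw 98.01 tilt [-0.06 -0.05] F [-5.25 -0.02  5.5 ] gap 12.0 j [ 0.36  0.66 -0.42  1.65  0.33  0.9  -0.04]
shift [-0.3  0.6  0.1] turn [-0.1  0.   0. ]
[327.26521427 274.90093784] [293.36528633 194.66340466]
```

View pics/s10.png

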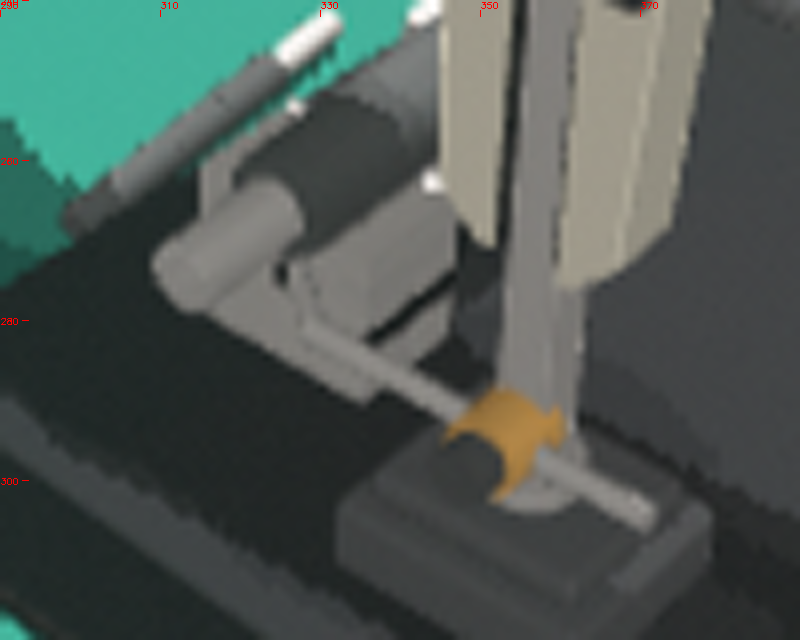

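View pics/d10.png

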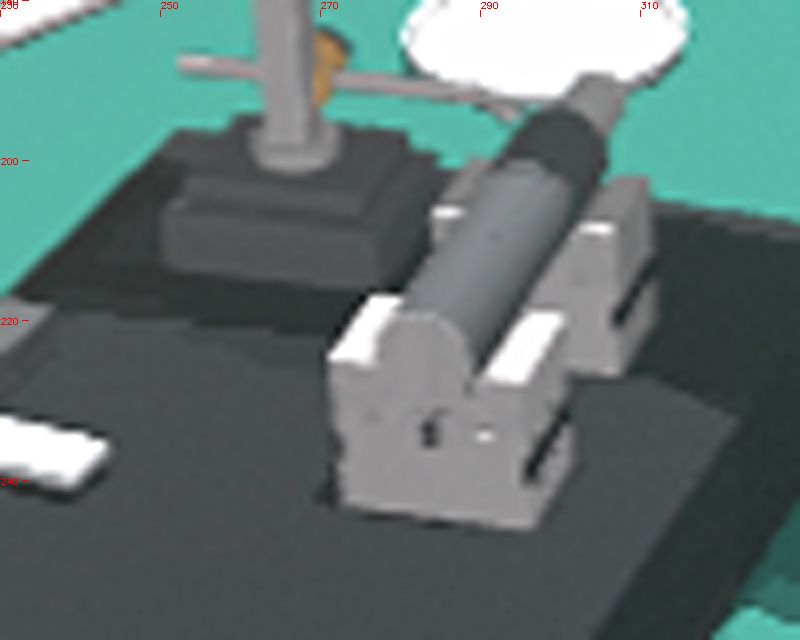

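Call:
arm_command(
  rows=[
    [[0,0.6,-1,0,0,0],[0,0.6,-1,0,0,0],[0,0.6,-1,0,0,0]],
  ],
)

```text
clock: 23.72
eef_pos: [0.5983, -0.0879, 0.1359]
tcp_rot: [-0.0, 0.656, 0.755, -0.0]
ft_force: [-4.3, -0.9, 2.8]
finger_gap: 0.13
```

```bash
python3 - <<'E'
from h import *
st();plan(.598,-.0882,.1358,98)
E
```

```text
t 23.73 p [598.3 -87.9 135.9] yaw 98.01 tilt [-0.04 -0.01] F [-4.28 -0.94  2.8 ] gap 12.1 j [ 0.36  0.66 -0.42  1.65  0.33  0.9  -0.04]
shift [-0.3 -0.4  0.1] turn [-0.  0.  0.]
```

Position is good; release and lift.

Call:
arm_command(
  rows=[
    [[0,0,0,0,0,0],[0,0,0,0,0,0],[0,0,0,0,0,0],[0,0,0,0,0,0],[0,0,-40,0,0,0],[0,0,-90,0,0,0],[0,0,-110,0,0,0],[0,0,-110,0,0,0]],
  ],
  claw=0,
)

```text
clock: 24.72
eef_pos: [0.5998, -0.0875, 0.2477]
tcp_rot: [0.002, 0.656, 0.755, 0.001]
ft_force: [1.0, -0.1, -0.1]
finger_gap: 0.499
```

```bash
python3 - <<'E'
from h import *
st()
s=cam("scene");crop(s,290,230,100,80,8,"s11.png")
c=cam("wrist");cv2.imwrite("pics/w11.png",c["img"])
E
```

```text
t 24.73 p [599.8 -87.5 247.7] yaw 98.02 tilt [ 0.27 -0.02] F [ 1.01 -0.06 -0.07] gap 46.4 j [ 0.39  0.55 -0.46  1.51  0.26  1.13  0.02]
```

View pics/s11.png

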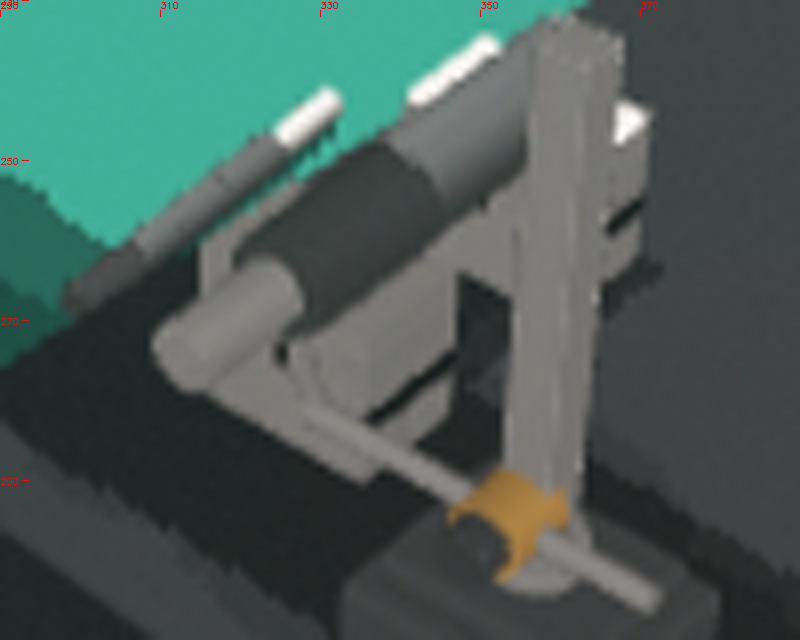

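View pics/w11.png

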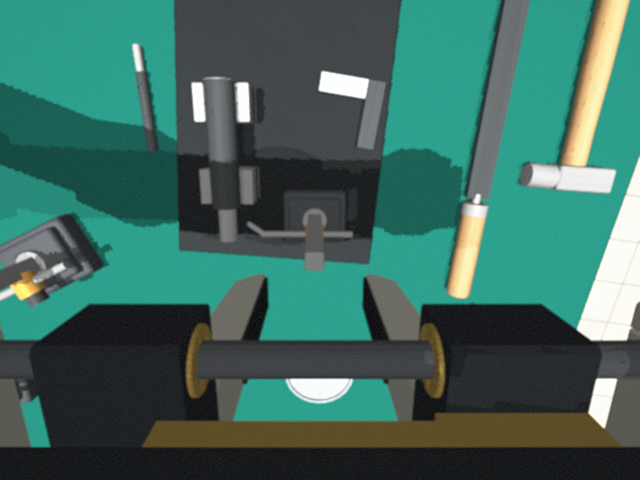

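```bash
python3 - <<'E'
from h import *
c=cam("wrist");st();crop(c,170,60,190,220,3,"w11c.png");crop(c,205,190,80,60,10,"w11d.png")
E
```

```text
t 24.88 p [597.7 -87.9 244.3] yaw 98.02 tilt [-0.16  0.01] F [-0.38  0.21 -0.29] gap 46.8 j [ 0.39  0.56 -0.46  1.52  0.26  1.13  0.02]
```

View pics/w11d.png

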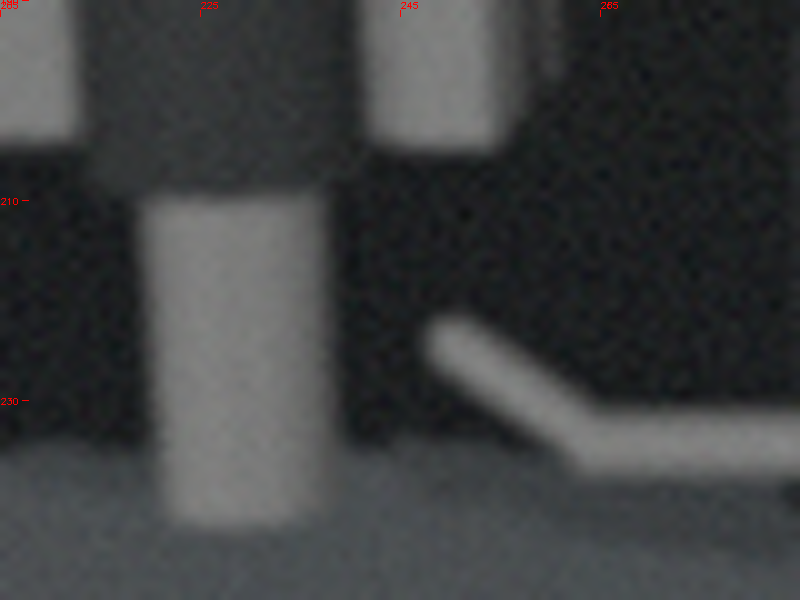

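View pics/w11c.png

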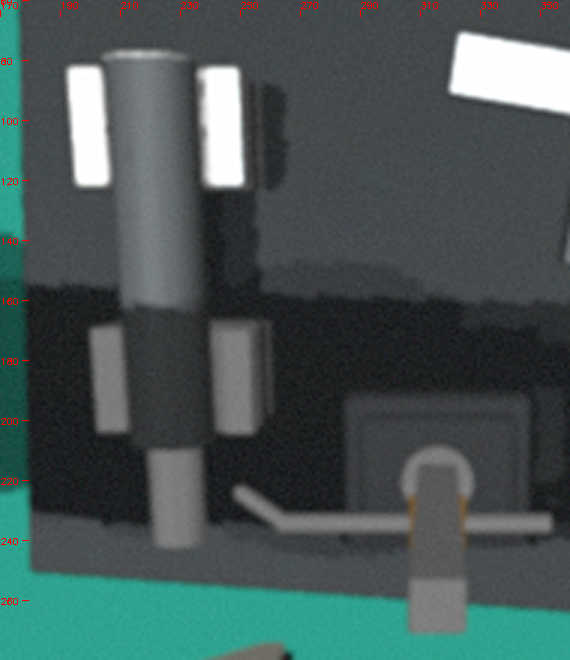

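```bash
python3 - <<'E'
from h import *
c=cam("wrist")
f=lambda x,y:onz(c,205+x/10,190+y/10,.0927)[:2]*1000
step=(f(138,195)+f(328,195))/2; end=(f(170,524)+f(325,520))/2; tip=f(440,335)
d=end-step;L=np.linalg.norm(d);d/=L;n=np.array([-d[1],d[0]])
print("L",L,"along",(tip-step)@d,"off axis",(tip-step)@n,"axis",np.degrees(np.arctan2(d[1],d[0])),tip,step,end)
s1=f(580,470);s2=f(1400,440)
g=lambda x,y:onz(c,170+x/3,60+y/3,.0927)[:2]*1000
v=g(285,522)-g(550,523);print("scriber head",np.degrees(np.arctan2(v[1],v[0])))
# edges of blocks/shaft thick along axis
h=lambda x,y,z:onz(c,170+x/3,60+y/3,z)[:2]*1000
B1f=(h(68,67,.09)+h(242,67,.09))/2;B1n=(h(76,187,.09)+h(244,187,.09))/2;B2f=(h(92,326,.09)+h(254,322,.09))/2;B2n=(h(97,433,.09)+h(255,434,.09))/2
rear=h(146,58,.104);st_=h(170,448,.1)
for nm,q in dict(rear=rear,B1f=B1f,B1n=B1n,B2f=B2f,B2n=B2n,step=st_).items(): print(nm,round((q-step)@d,1))
E
```

```text
L 30.235967621497412 along 12.432576778200305 off axis 18.058869511458973 axis -83.03579182248099 [538.10644443 -96.83192173] [518.67337056 -86.68069653] [ 522.33946019 -116.69358584]
scriber head -172.18965473738663
rear -105.7
B1f -105.5
B1n -74.1
B2f -36.2
B2n -4.0
step -1.5
```

```bash
python3 - <<'E'
from h import *
s=cam("scene");w=cam("wrist");side=cam("side")
a=np.radians(278);d=np.array([np.cos(a),np.sin(a),0]);n=np.array([-d[1],d[0],0]);z=np.array([0,0,1.])
mid0=np.array([.5208,-.0991,.0927])
for c,nm,k in((s,"sc",6),(w,"wr",6)):
    im=cv2.resize(c["img"],None,fx=k,fy=k,interpolation=cv2.INTER_CUBIC)
    for off,col in((0,(0,0,255)),(.002,(0,255,255))):
        for along,r in((.015,.008),(-.015,.0125),(-.12,.0125)):
            pts=[proj(c,mid0+d*(along+off)+r*(np.cos(t)*n+np.sin(t)*z))*k+k/2-.5 for t in np.linspace(0,2*np.pi,40)]
            cv2.polylines(im,[np.int32(pts)],True,col,1)
    u,v=np.int32(proj(c,mid0)*k) 
    cv2.imwrite(f"pics/ov_{nm}.png",im[max(v-300,0):v+200,max(u-250,0):u+350])
E
```

View pics/ov_sc.png

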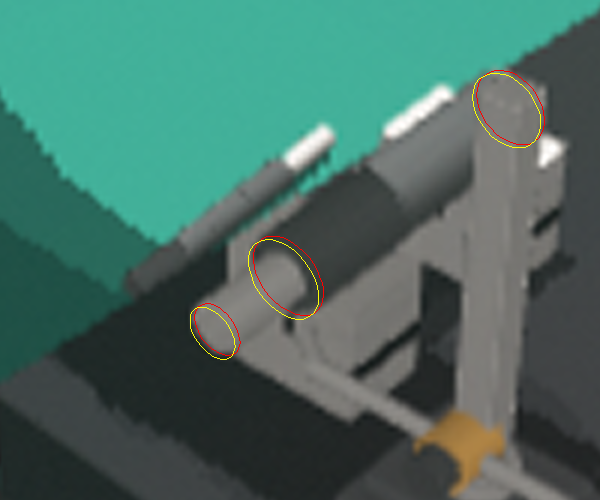

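View pics/ov_wr.png

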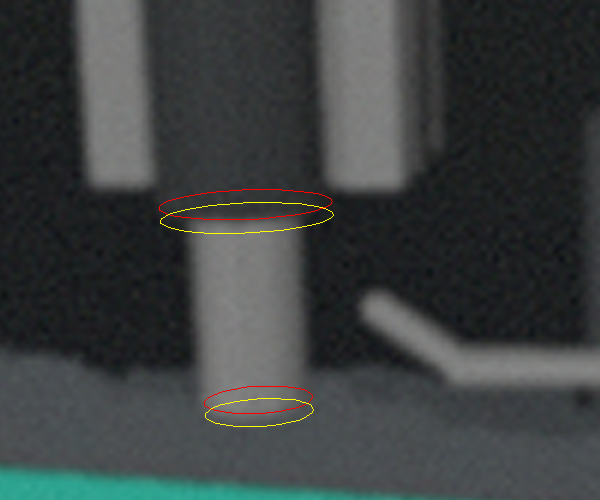

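Call:
arm_command(
  rows=[
    [[404,-41,0,0,0,-42],[404,-41,0,0,0,-42],[404,-41,0,0,0,-42],[404,-41,0,0,0,-42],[404,-41,0,0,0,-42],[404,-41,0,0,0,-42],[404,-41,20,0,0,-42],[404,-41,40,0,0,-42]],
  ],
  claw=1,
)

```text
clock: 26.08
eef_pos: [0.4994, 0.3108, 0.2054]
tcp_rot: [-0.001, 0.339, 0.941, 0.001]
ft_force: [0.2, -0.7, -1.0]
finger_gap: 1.002
```

Call:
arm_command(
  rows=[
    [[0,0,0,0,0,0],[0,0,0,0,0,0],[0,0,0,0,0,0]],
  ],
)

```text
clock: 26.45
eef_pos: [0.5024, 0.3064, 0.2068]
tcp_rot: [0.001, 0.343, 0.94, 0.001]
ft_force: [-0.1, 0.1, 0.8]
finger_gap: 0.996
```

```bash
python3 - <<'E'
from h import *
st()
c=cam("wrist");cv2.imwrite("pics/w12.png",c["img"])
hsv=cv2.cvtColor(c["img"],cv2.COLOR_BGR2HSV)
m=((hsv[...,0]>105)&(hsv[...,0]<130)&(hsv[...,1]>120)).astype(np.uint8);m[300:]=0
for k in cv2.findContours(m,0,1)[0]:
    if cv2.contourArea(k)>150:
        h=cv2.convexHull(k);print(cv2.boundingRect(k))
E
```

```text
t 26.45 p [502.4 306.4 206.8] yaw 139.94 tilt [0.08 0.05] F [-0.05  0.06  0.82] gap 92.6 j [-0.19  0.6  -0.65  1.61  0.4   1.06 -0.08]
(355, 281, 56, 19)
(593, 245, 47, 55)
(282, 191, 67, 65)
```

View pics/w12.png

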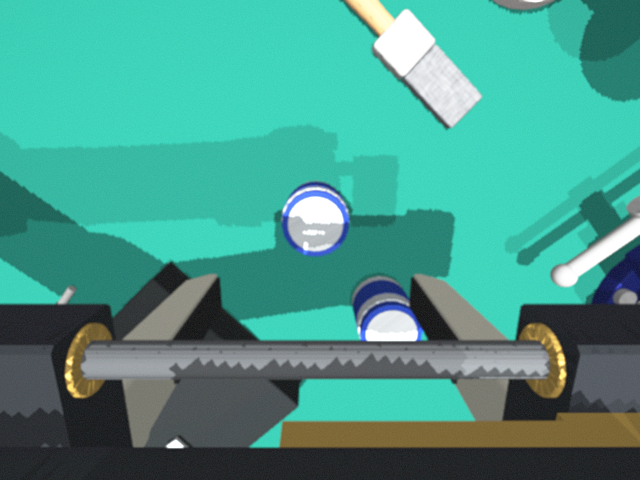

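```bash
python3 - <<'E'
from h import *
st();c=cam("wrist");p=onz(c,315.5,222.5,.07);print(p); q=onz(c,390,333,.07);print(q)
plan(p[0],p[1],.022)
E
```

```text
t 26.5 p [502.3 306.4 206.8] yaw 139.95 tilt [0.08 0.05] F [-0.3   0.7   0.09] gap 93.0 j [-0.19  0.6  -0.65  1.61  0.4   1.06 -0.08]
[0.49935974 0.30905074 0.07      ]
[0.62496147 0.29430516 0.07      ]
shift [ 3.900e+00 -1.000e-01  1.847e+02] turn [0. 0. 0.]
```

Call:
arm_command(
  rows=[
    [[3,0,60,0,0,0],[3,0,120,0,0,0],[3,0,165,0,0,0],[3,0,180,0,0,0],[3,0,182,0,0,0],[3,0,182,0,0,0]],
  ],
)

```text
clock: 27.3
eef_pos: [0.5005, 0.3097, 0.0258]
tcp_rot: [0.001, 0.342, 0.94, 0.002]
ft_force: [0.2, 0.1, 0.4]
finger_gap: 1.0
```

Call:
arm_command(
  rows=[
    [[0,0,0,0,0,0],[0,0,0,0,0,0],[0,0,0,0,0,0],[0,0,0,0,0,0],[0,0,0,0,0,0]],
  ],
  claw=0.05,
  newtons=20,
)

```text
clock: 27.92
eef_pos: [0.4995, 0.3087, 0.0241]
tcp_rot: [0.0, 0.342, 0.94, 0.0]
ft_force: [0.1, -0.9, 2.2]
finger_gap: 0.642
```

Call:
arm_command(
  rows=[
    [[0,0,-15,0,0,0],[0,0,-30,0,0,0],[0,0,-30,0,0,0],[0,0,-30,0,0,0]],
  ],
)

```text
clock: 28.42
eef_pos: [0.4993, 0.3083, 0.054]
tcp_rot: [0.0, 0.342, 0.94, -0.0]
ft_force: [-0.2, -0.4, -1.3]
finger_gap: 0.638
```

```bash
python3 - <<'E'
from h import *
for i in range(4): st();d=cam("side")
cv2.imwrite("pics/d12.png",d["img"])
E
```

```text
t 28.43 p [499.3 308.3  54. ] yaw 140.01 tilt [ 0.01 -0.01] F [-0.24 -0.42 -1.3 ] gap 59.3 j [-0.26  0.78 -0.54  1.77  0.56  0.75 -0.22]
t 28.48 p [499.1 308.2  53.7] yaw 140.01 tilt [-0.02 -0.03] F [-0.19  0.09 -0.9 ] gap 59.9 j [-0.26  0.78 -0.54  1.77  0.56  0.75 -0.22]
t 28.52 p [499.  308.2  53.5] yaw 140.01 tilt [-0.04 -0.03] F [ 0.17 -0.59 -0.3 ] gap 60.0 j [-0.26  0.78 -0.54  1.77  0.56  0.75 -0.22]
t 28.57 p [499.  308.3  53.5] yaw 140.02 tilt [-0.04 -0.03] F [-0.05 -1.03 -0.57] gap 59.5 j [-0.26  0.78 -0.54  1.77  0.56  0.75 -0.22]
```

View pics/d12.png

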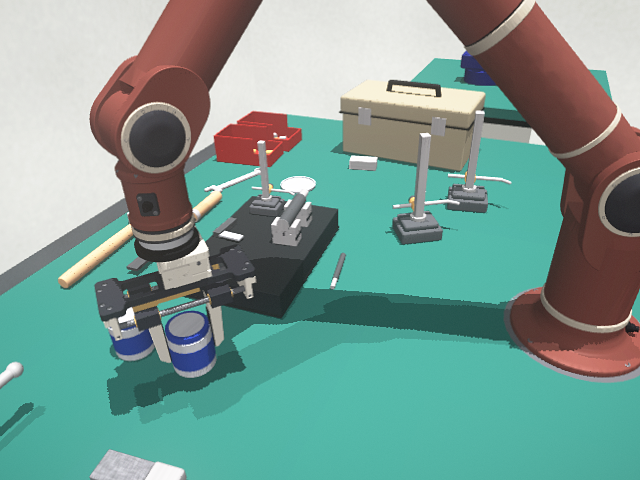

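Call:
arm_command(
  rows=[
    [[0,0,15,0,0,0],[0,0,26,0,0,0],[0,0,29.5,0,0,0],[0,0,29.5,0,0,0],[0,0,29.5,0,0,0]],
  ],
)

```text
clock: 29.25
eef_pos: [0.4987, 0.3081, 0.0241]
tcp_rot: [-0.0, 0.342, 0.94, -0.001]
ft_force: [-1.0, -0.5, 1.5]
finger_gap: 0.646
```

Call:
arm_command(
  rows=[
    [[0,0,0,0,0,0],[0,0,0,0,0,0],[0,0,0,0,0,0],[0,0,0,0,0,0],[0,0,-50,0,0,0],[0,0,-100,0,0,0],[0,0,-140,0,0,0],[0,0,-140,0,0,0]],
  ],
  claw=1,
)

```text
clock: 30.25
eef_pos: [0.5009, 0.3104, 0.168]
tcp_rot: [0.002, 0.342, 0.94, 0.003]
ft_force: [-0.0, -1.1, 0.0]
finger_gap: 0.996
```

```bash
python3 - <<'E'
from h import *
st();plan(.6265,.295,.165)
E
```

```text
t 30.25 p [500.9 310.4 168. ] yaw 140.01 tilt [0.36 0.27] F [-0.   -1.13  0.02] gap 92.6 j [-0.21  0.64 -0.63  1.67  0.44  0.97 -0.12]
shift [-106.2   68.9    3.7] turn [0. 0. 0.]
```

Call:
arm_command(
  rows=[
    [[-105,70,-20,0,0,0],[-105,70,-20,0,0,0],[-105,70,-20,0,0,0],[-105,70,-20,0,0,0],[-105,70,-20,0,0,0]],
  ],
)

```text
clock: 30.88
eef_pos: [0.6227, 0.2957, 0.1838]
tcp_rot: [-0.001, 0.341, 0.94, -0.001]
ft_force: [-0.8, -0.1, 0.5]
finger_gap: 0.997
```

```bash
python3 - <<'E'
from h import *
st();plan(.6256,.2948,.025)
c=cam("wrist");cv2.imwrite("pics/w13.png",c["img"])
E
```

```text
t 30.88 p [622.7 295.7 183.8] yaw 140.18 tilt [-0.13 -0.02] F [-0.76 -0.09  0.5 ] gap 92.7 j [-0.16  0.78 -0.62  1.32  0.45  1.18  0.06]
shift [ -3.    1.5 158.7] turn [0. 0. 0.]
```

View pics/w13.png

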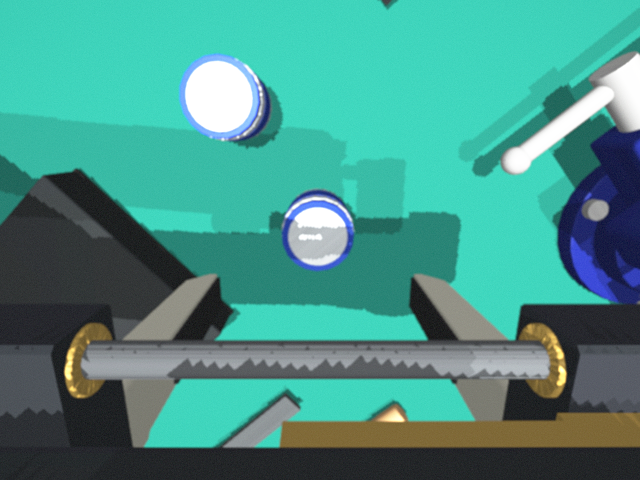

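Call:
arm_command(
  rows=[
    [[-1.5,1.5,60,0,0,0],[-1.5,1.5,115,0,0,0],[-1.5,1.5,145,0,0,0],[-1.5,1.5,158,0,0,0],[-1.5,1.5,158,0,0,0],[-1.5,1.5,158,0,0,0]],
  ],
)

```text
clock: 31.68
eef_pos: [0.6278, 0.296, 0.0284]
tcp_rot: [0.001, 0.342, 0.94, 0.001]
ft_force: [0.8, 0.8, 0.3]
finger_gap: 0.999
```

Call:
arm_command(
  rows=[
    [[0,0,0,0,0,0],[0,0,0,0,0,0],[0,0,0,0,0,0],[0,0,0,0,0,0],[0,0,0,0,0,0]],
  ],
  claw=0.05,
  newtons=30,
)

```text
clock: 32.3
eef_pos: [0.6268, 0.2948, 0.0265]
tcp_rot: [-0.0, 0.342, 0.94, -0.0]
ft_force: [0.0, -0.1, 1.5]
finger_gap: 0.642
```

Call:
arm_command(
  rows=[
    [[0,0,-15,0,0,0],[0,0,-30,0,0,0],[0,0,-30,0,0,0],[0,0,-30,0,0,0]],
  ],
)

```text
clock: 32.8
eef_pos: [0.6267, 0.2947, 0.0563]
tcp_rot: [-0.0, 0.342, 0.94, -0.0]
ft_force: [0.8, -0.3, -4.1]
finger_gap: 0.642
```

```bash
python3 - <<'E'
from h import *
for i in range(3): st();d=cam("side")
plan(.6336,-.3036,.2,90)
E
```

```text
t 32.8 p [626.7 294.7  56.3] yaw 140.02 tilt [-0.01 -0.02] F [ 0.79 -0.33 -4.09] gap 59.7 j [-0.18  0.91 -0.56  1.43  0.54  0.96 -0.01]
t 32.85 p [626.5 294.5  55.9] yaw 140.02 tilt [-0.05 -0.05] F [ 0.04 -0.85 -3.76] gap 59.9 j [-0.18  0.91 -0.56  1.43  0.54  0.96 -0.01]
t 32.9 p [626.4 294.5  55.7] yaw 140.02 tilt [-0.06 -0.05] F [ 0.71 -0.18 -3.85] gap 59.7 j [-0.18  0.91 -0.56  1.43  0.54  0.96 -0.01]
shift [-389.7 -454.  -143.9] turn [-0.1  0.  50. ]
```

Call:
arm_command(
  rows=[
    [[0,0,-60,0,0,0],[0,0,-120,0,0,0],[0,0,-180,0,0,0],[0,0,-205,0,0,0],[0,0,-205,0,0,0]],
  ],
)

```text
clock: 33.58
eef_pos: [0.6274, 0.2959, 0.2637]
tcp_rot: [0.001, 0.342, 0.94, 0.002]
ft_force: [-0.5, 0.2, -4.2]
finger_gap: 0.643
```

Call:
arm_command(
  rows=[
    [[-30,-35,0,0,0,5],[-65,-76,0,0,0,12],[-100,-117,0,0,0,18],[-135,-157,0,0,0,24],[-170,-198,0,0,0,30],[-205,-239,0,0,0,36],[-240,-280,0,0,0,42],[-275,-320,0,0,0,50]],
  ],
)

```text
clock: 34.58
eef_pos: [0.6303, -0.129, 0.2583]
tcp_rot: [-0.002, 0.709, 0.706, -0.002]
ft_force: [0.5, 1.2, -3.8]
finger_gap: 0.639
```

```bash
python3 - <<'E'
from h import *
st();plan(.6336,-.3036,.16,90)
E
```

```text
t 34.58 p [ 630.3 -129.   258.3] yaw 89.76 tilt [-0.3   0.03] F [ 0.49  1.2  -3.78] gap 59.5 j [ 0.41  0.61 -0.43  1.37  0.26  1.22 -0.05]
shift [-174.6    4.6   98.2] turn [-0.3 -0.  -0.2]
```

Call:
arm_command(
  rows=[
    [[-55,2,0,0,0,0],[-110,3,0,0,0,0],[-150,3,20,0,0,0],[-175,3,60,0,0,0],[-175,3,98,0,0,0],[-175,3,98,0,0,0],[-175,3,98,0,0,0],[-175,3,98,0,0,0]],
  ],
)

```text
clock: 35.58
eef_pos: [0.6365, -0.3015, 0.1656]
tcp_rot: [0.002, 0.707, 0.708, 0.001]
ft_force: [0.1, 0.8, -3.9]
finger_gap: 0.643
```

```bash
python3 - <<'E'
from h import *
st();plan(.6336,-.3036,.0295,90)
s=cam("scene");cv2.imwrite("pics/s14.png",s["img"]);c=cam("wrist");cv2.imwrite("pics/w14.png",c["img"])
E
```

```text
t 35.58 p [ 636.5 -301.5  165.6] yaw 90.08 tilt [ 0.22 -0.05] F [ 0.07  0.77 -3.91] gap 59.8 j [ 0.61  0.78 -0.4   1.3   0.31  1.12  0.18]
shift [ -2.   -3.4 136. ] turn [0.2 0.1 0.1]
```

View pics/s14.png

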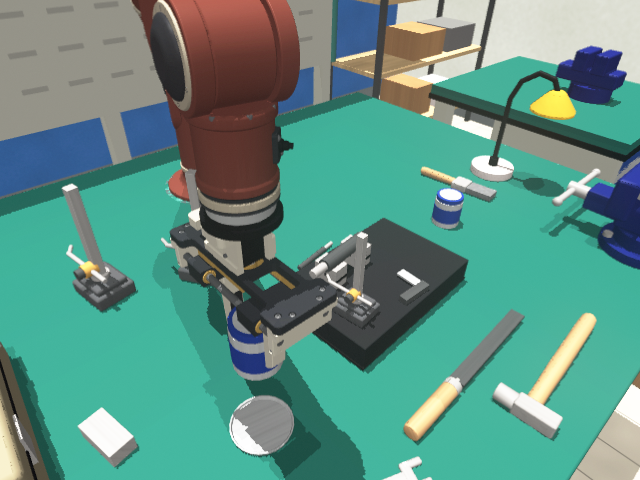

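View pics/w14.png

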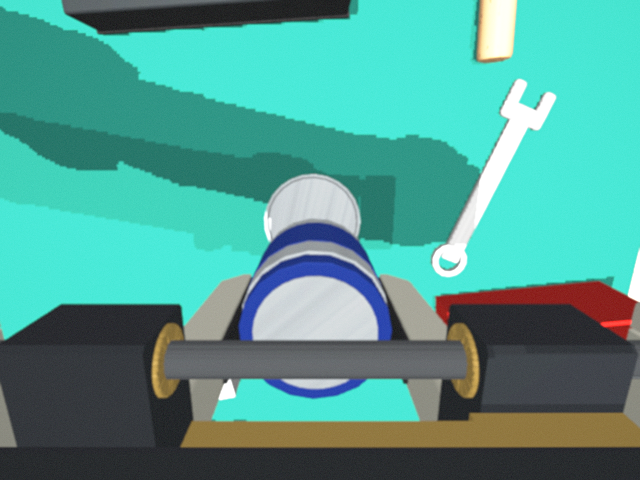

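```bash
python3 - <<'E'
from h import *
c=cam("wrist");st()
for z in(.007,):
    P=np.array([onz(c,*q,z)[:2]*1000 for q in[(264,222),(361,222),(312,174),(279,187),(346,187)]]);print(P.round(1))
    A=np.c_[2*P,np.ones(len(P))];x=np.linalg.lstsq(A,(P**2).sum(1),rcond=None)[0];print(x[:2],np.sqrt(x[2]+x[:2]@x[:2]))
plan(.6336,-.3036,.0295,90)
E
```

```text
t 35.73 p [ 635.8 -301.9  165. ] yaw 90.04 tilt [ 0.14 -0.06] F [ 0.69 -0.01 -3.01] gap 59.7 j [ 0.61  0.78 -0.4   1.3   0.31  1.12  0.18]
[[ 589.4 -302.7]
 [ 678.3 -302.8]
 [ 633.4 -259.3]
 [ 603.9 -270.7]
 [ 663.8 -270.7]]
[ 633.83053725 -303.66279814] 44.46096059613402
shift [ -1.6  -2.5 135.5] turn [0.1 0.1 0. ]
```

Call:
arm_command(
  rows=[
    [[-1,-2,50,0,0,0],[-1,-2,100,0,0,0],[-1,-2,125,0,0,0],[-1,-2,130,0,0,0],[-1,-2,130,0,0,0],[-1,-2,130,0,0,0]],
  ],
)

```text
clock: 36.48
eef_pos: [0.6346, -0.3034, 0.0357]
tcp_rot: [0.002, 0.707, 0.707, 0.001]
ft_force: [-0.2, 0.3, -3.2]
finger_gap: 0.639
```

```bash
python3 - <<'E'
from h import *
st();plan(.6337,-.3036,.0295,90)
E
```

```text
t 36.48 p [ 634.6 -303.4   35.7] yaw 90.01 tilt [ 0.22 -0.08] F [-0.18  0.26 -3.2 ] gap 59.4 j [ 0.6   0.91 -0.36  1.41  0.37  0.88  0.13]
shift [-0.2 -0.9  6.2] turn [0.2 0.1 0. ]
```

Call:
arm_command(
  rows=[
    [[0,0,3,0,0,0],[0,0,4.5,0,0,0],[0,0,4.5,0,0,0],[0,0,5,0,0,0],[0,0,5,0,0,0]],
  ],
)

```text
clock: 37.1
eef_pos: [0.6332, -0.3031, 0.0295]
tcp_rot: [0.0, 0.707, 0.707, 0.0]
ft_force: [-1.4, -0.0, 5.1]
finger_gap: 0.638
```

```bash
python3 - <<'E'
from h import *
st()
E
```

```text
t 37.1 p [ 633.2 -303.1   29.5] yaw 90.01 tilt [ 0.03 -0.03] F [-1.43 -0.04  5.09] gap 59.3 j [ 0.6   0.92 -0.36  1.42  0.37  0.87  0.13]
```

Down on the tray floor. Release, lift and back off for a clear view.

Call:
arm_command(
  rows=[
    [[0,0,0,0,0,0],[0,0,0,0,0,0],[0,0,0,0,0,0],[0,0,0,0,0,0],[0,0,-50,0,0,0],[0,0,-110,0,0,0],[0,0,-170,0,0,0],[0,0,-200,0,0,0]],
  ],
  claw=1,
)

```text
clock: 38.1
eef_pos: [0.6346, -0.3032, 0.233]
tcp_rot: [0.003, 0.707, 0.707, 0.002]
ft_force: [0.1, -0.1, -0.4]
finger_gap: 1.002
```

Call:
arm_command(
  rows=[
    [[-50,-40,0,0,0,0],[-100,-80,0,0,0,0],[-150,-120,0,0,0,0],[-190,-160,0,0,0,0],[-190,-160,0,0,0,0],[-190,-160,0,0,0,0]],
  ],
)

```text
clock: 38.85
eef_pos: [0.4734, -0.4925, 0.2283]
tcp_rot: [-0.0, 0.707, 0.707, 0.001]
ft_force: [-0.5, 0.1, -0.2]
finger_gap: 1.004
```

```bash
python3 - <<'E'
from h import *
st()
s=cam("scene");cv2.imwrite("pics/s15.png",s["img"]);d=cam("side");cv2.imwrite("pics/d15.png",d["img"])
E
```

```text
t 38.85 p [ 473.4 -492.5  228.3] yaw 90.02 tilt [0.05 0.07] F [-0.52  0.14 -0.2 ] gap 93.4 j [ 0.99  0.69 -0.43  1.29  0.28  1.22  0.56]
```

View pics/s15.png

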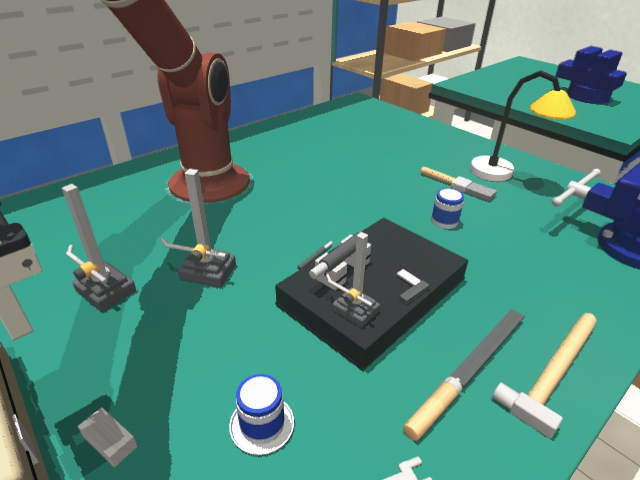

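View pics/d15.png

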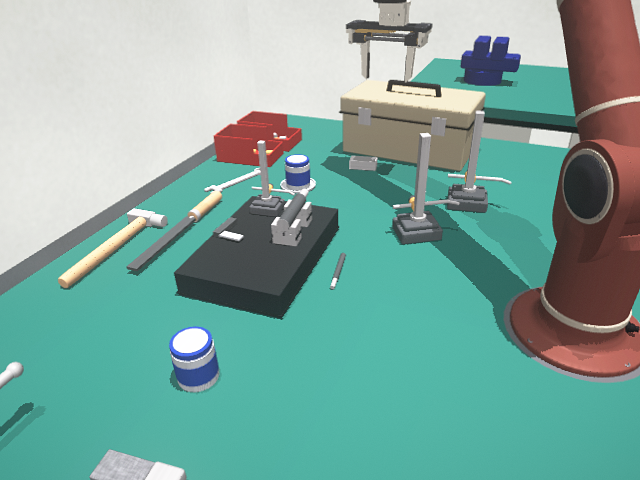

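Call:
arm_command(
  rows=[
    [[0,0,0,0,0,0],[0,0,0,0,0,0]],
  ],
)

```text
clock: 39.2
eef_pos: [0.474, -0.4921, 0.2284]
tcp_rot: [-0.0, 0.706, 0.708, 0.0]
ft_force: [-0.4, 0.4, -0.2]
finger_gap: 0.997
```

```bash
python3 -c "
from plant import bot
print(bot.finish_job())"
```

```text
the job is handed in; nothing more can be done
None
```

The job was done in the order asked and handed in at about 39 s on the robot's clock, with the gripper open and clear of everything.

**Setup on the plate**
- **V-blocks:** the loose block stands in line with the standing one on the tray side. The wrist camera measured about 40 mm clear between them.
- **Shaft:** it is seated in both Vees, thick part over the two blocks and thin end towards the tray side.
- **Gauge:** the smallest gauge stands behind the thin end, its point about 10 mm off the surface and square to the axis within about 1°.

**Tins**
- The first tin lifted at roughly 0.8 N, so it is the empty one. I set it back on the bench.
- The second lifted at about 3.9 N, so it is the full one. It stands upright in the middle of the drip tray.

**Checks that disagreed**
- Direct wrist readings put the shaft 1–2 mm further towards the tray side than intended, and the gauge point up to 2.5 mm from the middle of the thin end.
- The scene camera put the thin end's tip about 3 mm short of where the wrist camera saw it.
- Drawing the intended shaft outline over the wrist picture matched to about 0.3 mm, so I left both as they stood.

The last scene and side pictures show everything upright and in place. I did not measure the shaft and gauge again after placing the tin.

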